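Change the rollers on the swing-out drying rack

ROBOT

A 6-joint arm with a two-finger parallel gripper is mounted at the origin on the work surface. World frame = base frame: x ahead of the robot, y to its left, z up, the work surface at z = 0. Lengths are in mm, angles in rad, forces in N, time in s.
With the tool pointing down it reaches from about 350 to 975 mm from the base axis. Payload 7.1 kg.
Tool frame: the origin (TCP) lies at the centre of the arm's flange, where the gripper is bolted on; the fingertips stand 182 mm ahead of it and the grasp point (between the pads) lies 163 mm ahead of it; z points along the fingers, y is the line along which they close (so a half turn about z gives the same grasp; the last joint's range is limited). The gripper opens to 88 mm and grips with 3 to 60 N. Pads are 20 mm wide; open, the fingers measure 115 mm over their backs; the gripper's body (75 mm by 178 mm) begins 61 mm behind the grasp point.
Start: joints at [1.097, 0.423, 1.63, -0, 1.089, -0.019], TCP at [274.52, 561.467, 404.675] pointing down, gripper open.
Joint ranges: [-3, 3], [-0.9, 2.11], [0.09, 2.58], [-1.31, 4.45], [0.11, 2.69], [-2.54, 2.54]. Speed limits (rad/s): [2.39, 2.39, 3.01, 3.14, 3.14, 3.14].

INTERFACE

Orientations are given as a rotation vector (axis times angle).
In Python, from workcell import readout, get_image, ctrl gives the robot as it stands.
- The arm moves only by the tool step_arm, never from a script. Its argument "targets" is a list that holds one entry, the list of rows, each a list of 7 numbers: the shift along the world's x, y, z as a fraction of full scale, then the turn, a rotation vector about the world's x, y, z as a fraction of full scale, then the opening, from 0 (shut) to 1 (fully open). In form: [[[dx, dy, dz, wx, wy, wz, claw], ...]]. A call has exactly 5 rows; each row shifts and turns the commanded pose from where the row before left it; what a row does not reach is not made up. Full scale, the value 1, is 0.05 m for a shift and 4 degrees for a turn. A row lasts 1/8 s, in which the tool goes at most 62.5 mm and 10.7 degrees, less where a joint would pass 70% of its speed; a pose out of reach is approached as far as the arm can. A call with a number of a shift or a turn outside -1 to 1 is refused whole. A call with a gripper value outside its range is refused whole. The fingers move at their own pace and stop on an object; the grip force is fixed at half the most. Time passes only in rows, so rows that do not move let the fingers close, or fill a call up. It gives the time, the measured TCP pose, the force, the opening and the grip force at its end, in the units of the state.
- readout.get_obs(): the state, without advancing time (a new reading comes with each control period).
- get_image(name): name is "side" or "top"; returns a dict with "pixels" (400x640x3 uint8, red, green, blue), "intrinsics" (3x3 intrinsics, pixels), "extrinsics" (4x4, takes a point from world to camera coordinates). Camera axes: x right, y down, z forward; pixel columns grow to the right and rows downward; lengths in mm; the calibration is good to about 2 mm. A picture is of the moment at which its call begins. There is no depth.
- ctrl.close_job(): hands the job in; it is judged then, once.
The state is a dict: "t": time; "qpos": joint angles; "qvel": joint speeds; "joint_torque": joint torques, N m; "ee_pos": TCP position; "orientation": TCP orientation; "ft_force": force on the tool from outside, world axes, zero at the start; "moment": the same for the moment, N m; "width": finger opening in mm; "grasp_force": force on a finger pad.
Only numpy, scipy, OpenCV 4.12 (cv2) and the standard library are available. Lean on these libraries where they do the work, as an engineer would, in place of code of your own. Each camera call takes 0.05 s, during which the arm holds its last target. There are 200 camera calls.

TASK

Pull up the spring plunger of the drying stand, swing the rack from its first hole to the middle loading hole and let the plunger snap in; there move every dry green roller from the rack into the wooden tray and set every washed blue roller on the rack, both spindle ends down in a pair of notches. With all of them in place, pull the plunger again, swing the loaded rack on to the third hole and let it snap fully home. Leave the other things on the bench standing where they are.

Things in the scene. Friction and masses are not known exactly. Their poses are not given: they have to be found in the camera images.
- rack (a joint): Swing arm of the drying stand on its upright pivot, rad, growing anticlockwise from above. One side is the roller rack, the opposite red tail carries the spring plunger. Three latch holes: 0 (first, at the start), 0.785 (middle, loading), 1.571 (third, drying). Latched, it has 0.015 rad of play either way. Slight hinge friction (0.12 N m): it stays where it is left.
- plunger (a joint): Lift of the spring plunger, m: 0 = pin fully home in a hole, 0.011 = pin tip on top of the index plate between holes, 0.022 = highest. The spring pushes it down with 6 N when home, 12 N at the top. Lifted over 0.011 the arm can turn; a released pin (10 mm, rounded tip) over a hole (13.5 mm wide) snaps down by itself, also when up to about 3 mm off.
- knob (a point): Centre of the plunger's black knob, an upright cylinder 30 mm in diameter and 30 mm tall (point half-way up), on the red tail 110 mm from the pivot; the sleeve below ends 23 mm under this point. Pull it up to release; moving it around the pivot turns the whole arm. Its x axis points along the arm to the rack.
- pivot (a point): Point on the upright pivot axis of the drying stand, 100 mm above the table. The stand is fixed; its place and heading differ from start to start.
- slot1 (a point): Rack seat 1, 80 mm from the pivot, seats 75 mm apart: middle of a seated roller's axis, 107 mm above the table; x outward along the arm, y along the spindle. Two white 90 degree V notches (8 mm wide, mouth 36 mm, edges 11 mm above the point) on narrow rails 50 mm either side carry the spindle ends; the rubber hangs free, a bar 33 mm below the point.
- slot2 (a point): Rack seat 2, 155 mm from the pivot, seats 75 mm apart: middle of a seated roller's axis, 107 mm above the table; x outward along the arm, y along the spindle. Two white 90 degree V notches (8 mm wide, mouth 36 mm, edges 11 mm above the point) on narrow rails 50 mm either side carry the spindle ends; the rubber hangs free, a bar 33 mm below the point.
- slot3 (a point): Rack seat 3, 230 mm from the pivot, seats 75 mm apart: middle of a seated roller's axis, 107 mm above the table; x outward along the arm, y along the spindle. Two white 90 degree V notches (8 mm wide, mouth 36 mm, edges 11 mm above the point) on narrow rails 50 mm either side carry the spindle ends; the rubber hangs free, a bar 33 mm below the point.
- tray_in (a point): Centre of the inner floor (5 mm above the table) of the shallow wooden tray, outside 170 mm (its x) by 240 mm (its y), walls 5 mm thick, 30 mm tall overall. Fixed.
- blue1_mid (a point): Washed blue rubber roller, 180 g (varies), may be absent. Rubber 34 mm dia., 62 mm long; a white hexagonal cap, 38 mm across flats, 8 mm thick, at each end of it stops it rolling; a steel spindle 10 mm dia. sticks out at both ends, 124 mm overall. Point: middle of the roller on its axis, 19 mm above what it lies on; x axis along the spindle. Starts on the table at the robot's right.
- blue2_mid (a point): Washed blue rubber roller, 180 g (varies), may be absent. Rubber 34 mm dia., 62 mm long; a white hexagonal cap, 38 mm across flats, 8 mm thick, at each end of it stops it rolling; a steel spindle 10 mm dia. sticks out at both ends, 124 mm overall. Point: middle of the roller on its axis, 19 mm above what it lies on; x axis along the spindle. Starts on the table at the robot's right.
- blue3_mid (a point): Washed blue rubber roller, 180 g (varies), may be absent. Rubber 34 mm dia., 62 mm long; a white hexagonal cap, 38 mm across flats, 8 mm thick, at each end of it stops it rolling; a steel spindle 10 mm dia. sticks out at both ends, 124 mm overall. Point: middle of the roller on its axis, 19 mm above what it lies on; x axis along the spindle. Starts on the table at the robot's right.
- green1_mid (a point): Dry green rubber roller, 180 g (varies), may be absent. Rubber 34 mm dia., 62 mm long; a white hexagonal cap, 38 mm across flats, 8 mm thick, at each end of it stops it rolling; a steel spindle 10 mm dia. sticks out at both ends, 124 mm overall. Point: middle of the roller on its axis, 19 mm above what it lies on; x axis along the spindle. Starts seated on the rack.
- green2_mid (a point): Dry green rubber roller, 180 g (varies), may be absent. Rubber 34 mm dia., 62 mm long; a white hexagonal cap, 38 mm across flats, 8 mm thick, at each end of it stops it rolling; a steel spindle 10 mm dia. sticks out at both ends, 124 mm overall. Point: middle of the roller on its axis, 19 mm above what it lies on; x axis along the spindle. Starts seated on the rack.
- green3_mid (a point): Dry green rubber roller, 180 g (varies), may be absent. Rubber 34 mm dia., 62 mm long; a white hexagonal cap, 38 mm across flats, 8 mm thick, at each end of it stops it rolling; a steel spindle 10 mm dia. sticks out at both ends, 124 mm overall. Point: middle of the roller on its axis, 19 mm above what it lies on; x axis along the spindle. Starts seated on the rack.
- tin1: Bystander: flat ink tin, 72 mm across, 45 mm tall.
- tin2: Bystander: ink tin with a blue band, 68 mm across, 50 mm tall.
- flask: Bystander: amber bottle, 52 mm across, 130 mm tall.
- knife: Bystander: ink spatula with a dark wooden handle, 190 mm long.
- linoblock: Bystander: wooden printing block 90 x 70 x 20 mm.
- brayer: Bystander: hand brayer with a blue roller, wire frame and wooden handle, 170 mm long.
Not all that is in view belongs to the job. What is shaped like the part that bears blue3_mid but yellow is not meant.

How it is judged (in metres and radians):
On the way, in this order (a step that is already met when the one before it is completed fails the run):
1. the rack is latched in the middle hole with the plunger home (value of joint rack between 0.725398 and 0.845398 rad and value of joint plunger below 0.003 m), for 0.2 s.
2. with the rack latched in the middle hole, every green roller is in the tray and every blue roller is seated on the rack (all of step 1 and ((distance between blue1_mid and slot1 below 0.012 m and z of blue1_mid in the frame of slot1 between -0.005 and 0.005 m and angle between the x axis of blue1_mid and the y axis of slot1, either way round below 0.1 rad) or (distance between blue1_mid and slot2 below 0.012 m and z of blue1_mid in the frame of slot2 between -0.005 and 0.005 m and angle between the x axis of blue1_mid and the y axis of slot2, either way round below 0.1 rad) or (distance between blue1_mid and slot3 below 0.012 m and z of blue1_mid in the frame of slot3 between -0.005 and 0.005 m and angle between the x axis of blue1_mid and the y axis of slot3, either way round below 0.1 rad)) and ((distance between blue2_mid and slot1 below 0.012 m and z of blue2_mid in the frame of slot1 between -0.005 and 0.005 m and angle between the x axis of blue2_mid and the y axis of slot1, either way round below 0.1 rad) or (distance between blue2_mid and slot2 below 0.012 m and z of blue2_mid in the frame of slot2 between -0.005 and 0.005 m and angle between the x axis of blue2_mid and the y axis of slot2, either way round below 0.1 rad) or (distance between blue2_mid and slot3 below 0.012 m and z of blue2_mid in the frame of slot3 between -0.005 and 0.005 m and angle between the x axis of blue2_mid and the y axis of slot3, either way round below 0.1 rad)) and ((distance between blue3_mid and slot1 below 0.012 m and z of blue3_mid in the frame of slot1 between -0.005 and 0.005 m and angle between the x axis of blue3_mid and the y axis of slot1, either way round below 0.1 rad) or (distance between blue3_mid and slot2 below 0.012 m and z of blue3_mid in the frame of slot2 between -0.005 and 0.005 m and angle between the x axis of blue3_mid and the y axis of slot2, either way round below 0.1 rad) or (distance between blue3_mid and slot3 below 0.012 m and z of blue3_mid in the frame of slot3 between -0.005 and 0.005 m and angle between the x axis of blue3_mid and the y axis of slot3, either way round below 0.1 rad)) and x of green1_mid in the frame of tray_in between -0.08 and 0.08 m and y of green1_mid in the frame of tray_in between -0.115 and 0.115 m and z of green1_mid in the frame of tray_in between 0 and 0.035 m and x of green2_mid in the frame of tray_in between -0.08 and 0.08 m and y of green2_mid in the frame of tray_in between -0.115 and 0.115 m and z of green2_mid in the frame of tray_in between 0 and 0.035 m and x of green3_mid in the frame of tray_in between -0.08 and 0.08 m and y of green3_mid in the frame of tray_in between -0.115 and 0.115 m and z of green3_mid in the frame of tray_in between 0 and 0.035 m), for 0.2 s.
At the end, for the whole second after the job is handed in: The rack is latched in the third hole (within 0.06 rad, plunger within 3 mm of fully home); every blue roller lies in a pair of notches (middle within 12 mm of a seat, height within 5 mm, spindle within 0.1 rad of the seat's line), every green roller lies in the tray, and all are at rest (value of joint rack between 1.5108 and 1.6308 rad and value of joint plunger below 0.003 m and ((distance between blue1_mid and slot1 below 0.012 m and z of blue1_mid in the frame of slot1 between -0.005 and 0.005 m and angle between the x axis of blue1_mid and the y axis of slot1, either way round below 0.1 rad) or (distance between blue1_mid and slot2 below 0.012 m and z of blue1_mid in the frame of slot2 between -0.005 and 0.005 m and angle between the x axis of blue1_mid and the y axis of slot2, either way round below 0.1 rad) or (distance between blue1_mid and slot3 below 0.012 m and z of blue1_mid in the frame of slot3 between -0.005 and 0.005 m and angle between the x axis of blue1_mid and the y axis of slot3, either way round below 0.1 rad)) and ((distance between blue2_mid and slot1 below 0.012 m and z of blue2_mid in the frame of slot1 between -0.005 and 0.005 m and angle between the x axis of blue2_mid and the y axis of slot1, either way round below 0.1 rad) or (distance between blue2_mid and slot2 below 0.012 m and z of blue2_mid in the frame of slot2 between -0.005 and 0.005 m and angle between the x axis of blue2_mid and the y axis of slot2, either way round below 0.1 rad) or (distance between blue2_mid and slot3 below 0.012 m and z of blue2_mid in the frame of slot3 between -0.005 and 0.005 m and angle between the x axis of blue2_mid and the y axis of slot3, either way round below 0.1 rad)) and ((distance between blue3_mid and slot1 below 0.012 m and z of blue3_mid in the frame of slot1 between -0.005 and 0.005 m and angle between the x axis of blue3_mid and the y axis of slot1, either way round below 0.1 rad) or (distance between blue3_mid and slot2 below 0.012 m and z of blue3_mid in the frame of slot2 between -0.005 and 0.005 m and angle between the x axis of blue3_mid and the y axis of slot2, either way round below 0.1 rad) or (distance between blue3_mid and slot3 below 0.012 m and z of blue3_mid in the frame of slot3 between -0.005 and 0.005 m and angle between the x axis of blue3_mid and the y axis of slot3, either way round below 0.1 rad)) and x of green1_mid in the frame of tray_in between -0.08 and 0.08 m and y of green1_mid in the frame of tray_in between -0.115 and 0.115 m and z of green1_mid in the frame of tray_in between 0 and 0.035 m and x of green2_mid in the frame of tray_in between -0.08 and 0.08 m and y of green2_mid in the frame of tray_in between -0.115 and 0.115 m and z of green2_mid in the frame of tray_in between 0 and 0.035 m and x of green3_mid in the frame of tray_in between -0.08 and 0.08 m and y of green3_mid in the frame of tray_in between -0.115 and 0.115 m and z of green3_mid in the frame of tray_in between 0 and 0.035 m and linear speed of each of blue1, blue2, blue3, green1, green2, green3 below 0.03 m/s); the robot touches nothing.
It fails at once if a bystander (tin, bottle, spatula, block, brayer) is pushed more than 50 mm or the bottle knocked over (distance of any of tin1, tin2, flask, knife, linoblock, brayer from where it was at the start of the episode above 0.05 m or angle between flask's own z axis and vertical above 0.6 rad).
Of blue1, blue2, blue3 only 2 to 3 are there at a start; the rules pass over those that are not, and their reading is None.
Of green1, green2, green3 only 2 to 2 are there at a start; the rules pass over those that are not, and their reading is None.
At some moment in a run one of blue1, blue2, blue3 may be knocked a few centimetres aside while the robot is not near it.
Once in a run the grip may slacken for a moment while it holds something.
It also fails if it takes over 210 s, if anything falls off the work surface, if the arm or the gripper's body presses on something with over 40 N, if the wrist force passes 120 N, or if a joint passes its speed limit or range.

## Working session

There is one attempt and no reset: what is moved stays moved. The work goes in short steps, Python scripts to look and compute and a tool call to move; the robot and the scene stay as the last step left them, time stands still between calls to the robot, and variables do not carry over. Pictures are saved under pics/ and viewed, at most 14 in all, crops included, and the job is handed in when it is done.

Besides the shell and the picture viewer there is one more tool, called in YAML: its name, and indented under it one key for each argument. step_arm: Moves the arm, as the interface text tells. Shift numbers are shares of 0.05 m and turn numbers shares of 4 degrees, none past 1 either way. Its arguments: {"type":"object","properties":{"targets":{"type":"array"}},"required":["targets"]}

```bash
mkdir -p pics; ls; cat > h.py <<'E'
import numpy as np, cv2
from workcell import readout, get_image, ctrl
def grab(n,f=None):
    d=get_image(n); p=np.array(d["pixels"]); 
    if f: cv2.imwrite("pics/"+f,p[:,:,::-1])
    return p,np.array(d["intrinsics"]),np.array(d["extrinsics"])
def ray(K,E,u,v,z):
    R=E[:3,:3];c=-R.T@E[:3,3];d=R.T@np.linalg.inv(K)@np.array([u,v,1.]);return c+d*(z-c[2])/d[2]
def proj(K,E,P):
    q=K@(E[:3,:3]@np.array(P,float)+E[:3,3]);return q[:2]/q[2]
E
python3 - <<'E'
from h import *
for n in("top","side"):
    p,K,E=grab(n,n+"0.png"); print(n,K.round(1).tolist(),E.round(3).tolist())
o=readout.get_obs(); print(o)
E
```

```text
pics
top [[404.4, 0.0, 314.7], [0.0, 404.4, 197.2], [0.0, 0.0, 1.0]] [[0.093, -0.996, 0.005, -51.493], [-0.97, -0.091, -0.224, 539.555], [0.223, 0.016, -0.975, 1123.13], [0.0, 0.0, 0.0, 1.0]]
side [[364.2, 0.0, 318.7], [0.0, 364.2, 203.0], [0.0, 0.0, 1.0]] [[0.958, -0.287, -0.008, -515.568], [-0.152, -0.482, -0.863, 161.978], [0.244, 0.828, -0.505, 939.726], [0.0, 0.0, 0.0, 1.0]]
{'t': 0.1, 'qpos': array([ 1.09698228e+00,  4.23754665e-01,  1.63056593e+00,  1.82881283e-05,
        1.08857549e+00, -1.90339514e-02]), 'qvel': array([-1.56279497e-04,  9.06174383e-06, -1.29533580e-03, -2.59307126e-03,
       -2.17733046e-03, -1.66291491e-03]), 'joint_torque': array([-1.48455729e-04, -5.45611775e+01, -2.74324930e+01,  6.43960875e-02,
        1.88385037e-02,  3.38484867e-06]), 'ee_pos': array([274.42865342, 561.2698384 , 404.00407801]), 'orientation': array([-7.08164226e-01, -3.06039337e+00,  1.97915929e-03]), 'ft_force': array([ 0.73916583, -0.07268662, -0.10209381]), 'moment': array([ 0.00740765, -0.02660921,  0.01734562]), 'grasp_force': 0.0, 'width': 87.63248525556767}
```

View pics/top0.png

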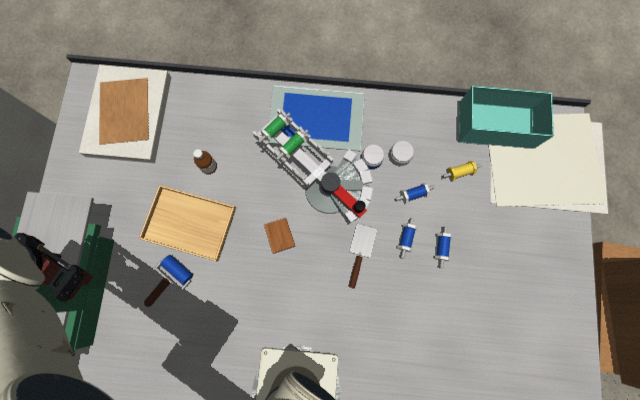

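View pics/side0.png

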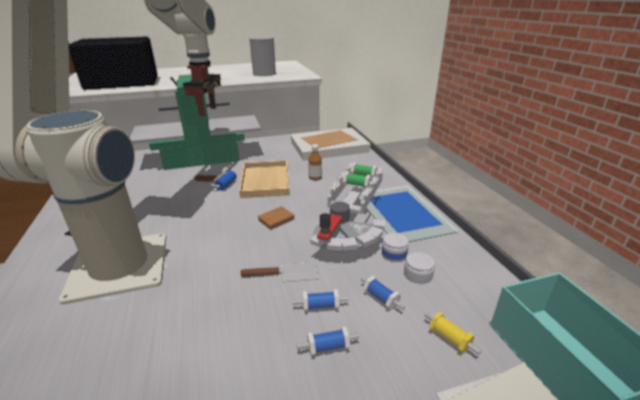

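Top view: blue rollers at (414,193), (407,238) and (443,246), a yellow decoy at (462,170), the brayer at (177,270) and the blue mat at (318,117). Green rollers are at (274,126) and (292,144). The knob is at (360,207), the pivot cap at (331,182) and the tray at (188,223). I choose the three blue rollers lying on the table and will check them in a crop.

```bash
cat >> h.py <<'E'
def blobs(p,lo,hi,amin=25):
    h=cv2.cvtColor(p,cv2.COLOR_RGB2HSV); m=cv2.inRange(h,np.array(lo),np.array(hi))
    n,l,s,c=cv2.connectedComponentsWithStats(m)
    out=[]
    for i in range(1,n):
        if s[i,4]>=amin:
            ys,xs=np.where(l==i); r=cv2.minAreaRect(np.stack([xs,ys],1).astype(np.float32))
            out.append((c[i].round(1),int(s[i,4]),np.round(r[0],1),np.round(r[1],1),round(r[2],1)))
    return out
BLUE=((105,120,70),(125,255,255));GREEN=((50,100,50),(75,255,255));DARK=((0,0,0),(180,255,70));RED=((0,150,80),(8,255,255))
E
python3 - <<'E'
from h import *
T=grab("top");S=grab("side")
for nm,c in(("blue",BLUE),("green",GREEN),("red",RED)):
    for t,(p,K,E) in(("top",T),("side",S)):
        for b in blobs(p,*c): print(nm,t,b)
for t,(p,K,E),(x0,x1,y0,y1) in(("top",T,(310,380,165,225)),("side",S,(305,365,195,245))):
    for b in blobs(p[y0:y1,x0:x1],*DARK,amin=20): print("dark",t,b,x0,y0)
a=cv2.resize(T[0][85:275,240:480],None,fx=3.3,fy=3.3,interpolation=cv2.INTER_CUBIC)[:600]
cv2.imwrite("pics/crop0.png",a[:,:790,::-1]); 
b=cv2.resize(S[0][155:265,270:470],None,fx=4,fy=4,interpolation=cv2.INTER_CUBIC);cv2.imwrite("pics/crop1.png",b[:,:,::-1])
E
```

```text
blue top (array([320., 115.]), 2500, array([316. , 116.8]), array([67.9, 43.1]), 5.0)
blue top (array([288.1, 130.7]), 94, array([288. , 130.5]), array([12.3,  8.2]), 39.8)
blue top (array([416.5, 192.1]), 195, array([416.5, 192. ]), array([10.4, 18.7]), 71.6)
blue top (array([407.2, 236.3]), 212, array([407.2, 236.2]), array([11.2, 18.7]), 14.0)
blue top (array([443.4, 245.5]), 216, array([443.5, 245.5]), array([11.1, 19.2]), 5.7)
blue top (array([175.7, 268.9]), 434, array([175.6, 268.8]), array([31.9, 14. ]), 42.0)
blue side (array([225.8, 179.4]), 195, array([225.5, 179.5]), array([ 9.9, 21.2]), 45.0)
blue side (array([403.8, 211.7]), 1593, array([403.9, 213.2]), array([66.1, 35.4]), 43.0)
blue side (array([393.6, 255.5]), 82, array([393.6, 255.3]), array([22.2,  5.8]), 8.1)
blue side (array([379. , 290.2]), 272, array([378.7, 290.1]), array([22.3, 12.8]), 35.5)
blue side (array([320.7, 299.9]), 332, array([320.8, 299.9]), array([13.4, 24.8]), 86.2)
blue side (array([329. , 340.4]), 449, array([329.2, 340.4]), array([16. , 28.4]), 79.7)
green top (array([275. , 126.3]), 211, arra
[... 591 characters left out ...]
rray([358.6, 174.6]), 277, array([358.7, 174.5]), array([21. , 18.2]), 9.5)
red top (array([346.9, 199. ]), 290, array([349.5, 201. ]), array([36.1, 10.6]), 45.0)
red side (array([334. , 221.6]), 109, array([334.9, 223.2]), array([ 9.3, 16.2]), 5.2)
red side (array([323.8, 235.4]), 38, array([323.8, 235.6]), array([10.2,  4.4]), 6.3)
dark top (array([17.6, 26.4]), 150, array([23.1, 26.8]), array([46.6, 13.3]), 30.7) 310 165
dark top (array([48.8, 41.4]), 107, array([48.8, 41.3]), array([ 9.9, 12. ]), 45.0) 310 165
dark side (array([40.1, 20.8]), 54, array([39.9, 20.3]), array([9.4, 8.5]), 63.4) 305 195
dark side (array([19.8, 27.7]), 142, array([19.5, 28.5]), array([17.,  9.]), 90.0) 305 195
```

View pics/crop0.png

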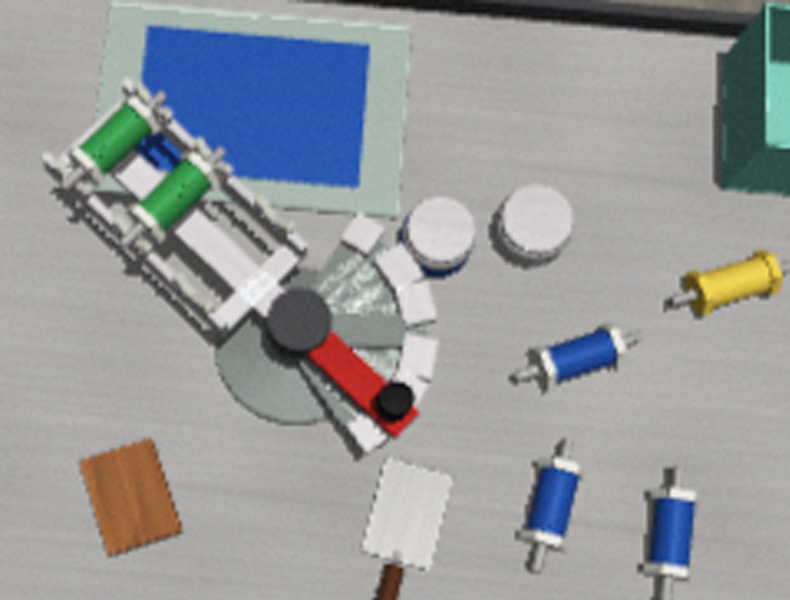

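View pics/crop1.png

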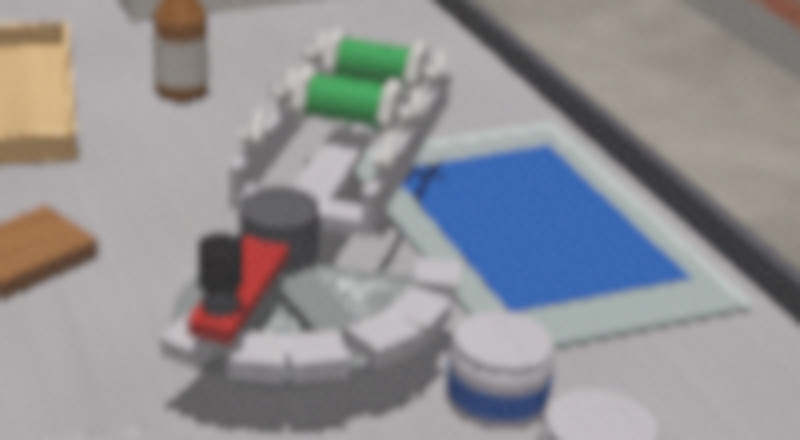

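The crops confirm three blue rollers lying free, with green rollers in the outer two seats and seat 1 empty. The knob stands on the red tail over the first hole.

```bash
python3 - <<'E'
from h import *
T=grab("top");S=grab("side")
def tri(a,b):
    A=[];B=[]
    for (p,K,E),u in((T,a),(S,b)):
        R=E[:3,:3];c=-R.T@E[:3,3];d=R.T@np.linalg.inv(K)@np.array([*u,1.]);d/=np.linalg.norm(d);M=np.eye(3)-np.outer(d,d);A.append(M);B.append(M@c)
    return np.linalg.solve(A[0]+A[1],B[0]+B[1])
print("knob",tri((358.8,206.4),(324.8,222.7)))
_,K,E=T
for z in(120,130,140):print(z,"knob",ray(K,E,358.8,206.4,z)[:2])
g3=ray(K,E,275,126.3,107+5);g2=ray(K,E,293,143.3,112);print("g3",g3,"g2",g2,np.linalg.norm(g3-g2))
d=g2-g3;d/=np.linalg.norm(d);piv=(g3+d*230+g2+d*155)/2;print("piv",piv,"head",np.degrees(np.arctan2(-d[1],-d[0])),"knobpred",piv+d*110)
print("cap tri",tri((331,182),(345.1,215.8)))
for n,u in(("b1",(416.5,192.1)),("b2",(407.2,236.3)),("b3",(443.4,245.5))):print(n,ray(K,E,*u,24))
Ks,Es=S[1:]
for n,u in(("b1",(379,290.2)),("b2",(320.7,299.9)),("b3",(329,340.4))):print(n,"side",ray(Ks,Es,*u,24))
for n,u in(("flask",(208,172)),("tin2",(373,163)),("lino",(279,235)),("spat",(363,237)),("brayer",(176,270)),("tin1",(402,160))):print(n,ray(K,E,*u,5))
# tray
h=cv2.cvtColor(T[0],cv2.COLOR_RGB2HSV);m=cv2.inRange(h,np.array((12,70,140)),np.array((25,255,255)));m[:,:130]=0;m[:,250:]=0;m[:170]=0
ys,xs=np.where(m>0);r=cv2.minAreaRect(np.stack([xs,ys],1).astype(np.float32));print(r);bp=cv2.boxPoints(r);print([ray(K,E,*q,30)[:2].round() for q in bp],ray(K,E,*r[0],30))
E
```

```text
knob [ 516.43047801 -126.95209646  110.98015081]
120 knob [ 513.91572535 -125.98646959]
130 knob [ 511.75828312 -125.02281277]
140 knob [ 509.60084088 -124.05915595]
g3 [730.70674973 132.94349403 112.        ] g2 [683.46955093  75.21467695 112.        ] 74.59201882700846
piv [585.18287263 -44.90196454 112.        ] head 50.707899915074336 knobpred [ 515.52271394 -130.03399313  112.        ]
cap tri [596.55942873 -45.74272568  65.45357263]
b1 [ 595.23563799 -306.68767829   24.        ]
b2 [ 457.86309393 -284.14760436   24.        ]
b3 [ 440.58978157 -391.59863551   24.        ]
b1 side [ 590.3778134  -301.14422155   24.        ]
b2 side [ 455.92647999 -290.88377154   24.        ]
b3 side [ 440.17372494 -397.77943003   24.        ]
flask [603.86369409 337.89782438   5.        ]
tin2 [ 681.46130795 -171.9248836     5.        ]
lino [428.71520525  95.86854228   5.        ]
spat [ 446.23430913 -156.05018969    5.        ]
brayer [297.55233704 386.1480781    5.        ]
tin1 [ 699.8806632  -262.07589613    5.        ]
((186.15093994140625, 221.9716796875), (82.96576690673828, 57.828792572021484), 15.945395469665527)
[array([377., 503.]), array([548., 487.]), array([501., 237.]), array([333., 261.])] [438.4944497  371.53693993  30.        ]
```

step_arm:
  targets:
    - [[0.161, -0.459, -0.049, 0, 0, -0.86, 0.7], [0.161, -0.459, -0.049, 0, 0, -0.86, 0.7], [0.161, -0.459, -0.049, 0, 0, -0.86, 0.7], [0.161, -0.459, -0.049, 0, 0, -0.86, 0.7], [0.161, -0.459, -0.049, 0, 0, -0.86, 0.7]]

```text
t: 0.92
ee_pos: [315.2, 445.3, 392.3]
orientation: [1.163, 2.918, 0.0]
ft_force: [0.7, -0.5, 0.3]
width: 61.4
grasp_force: 0.0
```

step_arm:
  targets:
    - [[0.161, -0.459, -0.049, 0, 0, -0.86, 0.7], [0.161, -0.459, -0.049, 0, 0, -0.86, 0.7], [0.161, -0.459, -0.049, 0, 0, -0.86, 0.7], [0.161, -0.459, -0.049, 0, 0, -0.86, 0.7], [0.161, -0.459, -0.049, 0, 0, -0.86, 0.7]]

```text
t: 1.55
ee_pos: [355.4, 330.4, 380.1]
orientation: [1.587, 2.711, 0.0]
ft_force: [-0.2, 0.3, 0.2]
width: 61.4
grasp_force: 0.0
```

step_arm:
  targets:
    - [[0.161, -0.459, -0.049, 0, 0, -0.86, 0.7], [0.161, -0.459, -0.049, 0, 0, -0.86, 0.7], [0.161, -0.459, -0.049, 0, 0, -0.86, 0.7], [0.161, -0.459, -0.049, 0, 0, -0.86, 0.7], [0.161, -0.459, -0.049, 0, 0, -0.86, 0.7]]

```text
t: 2.17
ee_pos: [395.4, 215.7, 367.9]
orientation: [1.975, 2.443, 0.001]
ft_force: [0.7, 0.0, -0.7]
width: 61.7
grasp_force: 0.0
```

step_arm:
  targets:
    - [[0.161, -0.459, -0.049, 0, 0, -0.86, 0.7], [0.161, -0.459, -0.049, 0, 0, -0.86, 0.7], [0.161, -0.459, -0.049, 0, 0, -0.86, 0.7], [0.161, -0.459, -0.049, 0, 0, -0.86, 0.7], [0.161, -0.459, -0.049, 0, 0, -0.86, 0.7]]

```text
t: 2.8
ee_pos: [435.5, 101.0, 355.7]
orientation: [2.318, 2.12, 0.001]
ft_force: [0.5, 0.0, -0.4]
width: 61.4
grasp_force: 0.0
```

step_arm:
  targets:
    - [[0.161, -0.459, -0.049, 0, 0, -0.86, 0.7], [0.161, -0.459, -0.049, 0, 0, -0.86, 0.7], [0.161, -0.459, -0.049, 0, 0, -0.86, 0.7], [0.161, -0.459, -0.049, 0, 0, -0.86, 0.7], [0.161, -0.459, -0.049, 0, 0, -0.86, 0.7]]

```text
t: 3.42
ee_pos: [475.6, -13.7, 343.4]
orientation: [2.609, 1.75, 0.0]
ft_force: [-0.4, 1.2, 0.2]
width: 61.5
grasp_force: 0.0
```

step_arm:
  targets:
    - [[0.161, -0.459, -0.049, 0, 0, -0.86, 0.7], [0.161, -0.459, -0.049, 0, 0, -0.86, 0.7], [0.161, -0.459, -0.049, 0, 0, -0.86, 0.7], [0.161, -0.459, -0.049, 0, 0, -0.86, 0.7], [0.161, -0.459, -0.049, 0, 0, -0.86, 0.7]]

```text
t: 4.05
ee_pos: [515.7, -128.5, 331.2]
orientation: [2.841, 1.34, 0.0]
ft_force: [0.4, 0.1, -1.6]
width: 61.5
grasp_force: 0.0
```

step_arm:
  targets:
    - [[0, 0, -0.2, 0, 0, 0, 0.7], [0, 0, -0.22, 0, 0, 0, 0.7], [0, 0, -0.22, 0, 0, 0, 0.7], [0, 0, -0.22, 0, 0, 0, 0.7], [0, 0, -0.2, 0, 0, 0, 0.7]]

```text
t: 4.68
ee_pos: [515.9, -126.6, 277.3]
orientation: [-2.838, -1.347, 0.001]
ft_force: [-1.4, -0.3, 0.5]
width: 61.3
grasp_force: 0.0
```

```bash
python3 - <<'E'
from h import *
a=grab("top")[0][150:240,300:420];b=grab("side")[0][150:240,270:390]
c=np.vstack([cv2.resize(x,None,fx=4,fy=3.3,interpolation=cv2.INTER_CUBIC) for x in(a,b)])[:600];cv2.imwrite("pics/c2.png",c[:,:,::-1])
E
```

```text
(no output)
```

View pics/c2.png

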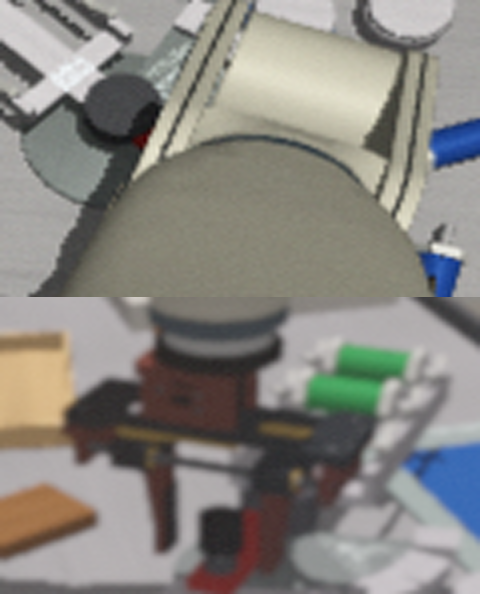

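The fingers straddle the knob, which sits at (220,530) in the lower panel with fingertips at (162,545) and (270,560). I'm closing.

step_arm:
  targets:
    - [[0, 0, 0, 0, 0, 0, 0], [0, 0, 0, 0, 0, 0, 0], [0, 0, 0, 0, 0, 0, 0], [0, 0, 0, 0, 0, 0, 0], [0, 0, 0, 0, 0, 0, 0]]

```text
t: 5.4
ee_pos: [516.2, -127.2, 278.5]
orientation: [2.838, 1.346, 0.001]
ft_force: [-0.1, -0.2, 2.9]
width: 29.5
grasp_force: 30.0
```

step_arm:
  targets:
    - [[0, 0, 0.06, 0, 0, 0, 0], [0, 0, 0.06, 0, 0, 0, 0], [0, 0, 0.06, 0, 0, 0, 0], [0, 0, 0.06, 0, 0, 0, 0], [0, 0, 0.06, 0, 0, 0, 0]]

```text
t: 6.02
ee_pos: [516.0, -127.0, 293.2]
orientation: [-2.838, -1.346, 0.0]
ft_force: [3.7, -0.2, -10.7]
width: 29.8
grasp_force: 30.0
```

```bash
python3 - <<'E'
import numpy as np
p=np.array([585.5,-43.0]);k=np.array([516.,-127.]);
def R(a):a=np.radians(a);return np.array([[np.cos(a),-np.sin(a)],[np.sin(a),np.cos(a)]])
pts=[p+R(3*i)@(k-p) for i in range(31)]
print((np.diff(pts,axis=0)/50).round(3).tolist(),pts[15],pts[30])
E
```

```text
[[0.09, -0.07], [0.093, -0.066], [0.097, -0.061], [0.1, -0.056], [0.103, -0.05], [0.105, -0.045], [0.107, -0.039], [0.109, -0.034], [0.111, -0.028], [0.112, -0.022], [0.113, -0.016], [0.114, -0.01], [0.114, -0.004], [0.114, 0.002], [0.114, 0.008], [0.113, 0.014], [0.112, 0.02], [0.111, 0.025], [0.11, 0.031], [0.108, 0.037], [0.106, 0.043], [0.104, 0.048], [0.101, 0.053], [0.098, 0.059], [0.095, 0.064], [0.091, 0.069], [0.088, 0.073], [0.084, 0.078], [0.079, 0.082], [0.075, 0.086]] [ 595.75304833 -151.54089091] [ 669.5 -112.5]
```

step_arm:
  targets:
    - [[0.09, -0.07, 0, 0, 0, 0.75, 0], [0.093, -0.066, 0, 0, 0, 0.75, 0], [0.097, -0.061, 0, 0, 0, 0.75, 0], [0.1, -0.056, 0, 0, 0, 0.75, 0], [0.103, -0.05, 0, 0, 0, 0.75, 0]]

```text
t: 6.65
ee_pos: [540.0, -142.1, 292.9]
orientation: [-2.637, -1.706, 0.001]
ft_force: [1.9, 0.2, -9.4]
width: 29.9
grasp_force: 30.0
```

step_arm:
  targets:
    - [[0.105, -0.045, 0, 0, 0, 0.75, 0], [0.107, -0.039, 0, 0, 0, 0.75, 0], [0.109, -0.034, 0, 0, 0, 0.75, 0], [0.111, -0.028, 0, 0, 0, 0.75, 0], [0.112, -0.022, 0, 0, 0, 0.75, 0]]

```text
t: 7.28
ee_pos: [567.1, -150.4, 292.8]
orientation: [-2.391, -2.035, 0.001]
ft_force: [2.8, 0.1, -10.1]
width: 29.4
grasp_force: 30.0
```

step_arm:
  targets:
    - [[0.113, -0.016, 0, 0, 0, 0.75, 0], [0.114, -0.01, 0, 0, 0, 0.75, 0], [0.114, -0.004, 0, 0, 0, 0.75, 0], [0.114, 0.002, 0, 0, 0, 0.75, 0], [0.114, 0.008, 0, 0, 0, 0.75, 0]]

```text
t: 7.9
ee_pos: [595.6, -151.5, 292.7]
orientation: [-2.105, -2.33, 0.001]
ft_force: [2.8, -0.4, -10.0]
width: 29.8
grasp_force: 30.0
```

step_arm:
  targets:
    - [[0, 0, -0.06, 0, 0, 0, 0], [0, 0, -0.06, 0, 0, 0, 0], [0, 0, -0.06, 0, 0, 0, 0], [0, 0, -0.06, 0, 0, 0, 0], [0, 0, -0.04, 0, 0, 0, 0]]

```text
t: 8.52
ee_pos: [595.6, -151.5, 279.0]
orientation: [-2.107, -2.329, 0.0]
ft_force: [1.6, 2.0, -6.2]
width: 29.7
grasp_force: 30.0
```

step_arm:
  targets:
    - [[0, 0, 0, 0, 0, 0, 0.7], [0, 0, 0, 0, 0, 0, 0.7], [0, 0, 0, 0, 0, 0, 0.7], [0, 0, 0, 0, 0, 0, 0.7], [0, 0, 0, 0, 0, 0, 0.7]]

```text
t: 9.15
ee_pos: [595.8, -151.6, 279.3]
orientation: [2.107, 2.33, 0.0]
ft_force: [-0.2, -0.5, -0.4]
width: 61.3
grasp_force: 0.0
```

step_arm:
  targets:
    - [[0, 0, 0.4, 0, 0, 0, 0.7], [0, 0, 0.8, 0, 0, 0, 0.7], [-0.5, 0.3, 0.9, 0, 0, 0, 0.7], [-0.9, 0.5, 0.5, 0, 0, 0, 0.7], [-0.9, 0.5, 0, 0, 0, 0, 0.7]]

```text
t: 9.78
ee_pos: [480.2, -86.1, 412.6]
orientation: [2.104, 2.326, 0.005]
ft_force: [-0.0, 0.0, 0.4]
width: 61.3
grasp_force: 0.0
```

step_arm:
  targets:
    - [[-0.9, 0.5, 0, 0, 0, 0, 0.6], [-0.5, 0.9, 0, 0, 0, 0, 0.6], [0, 1, 0, 0, 0, 0, 0.6], [0, 1, 0, 0, 0, 0, 0.6], [0, 1, 0, 0, 0, 0, 0.6]]

```text
t: 10.4
ee_pos: [410.6, 135.0, 410.8]
orientation: [2.107, 2.329, 0.003]
ft_force: [0.9, 0.9, -0.1]
width: 52.9
grasp_force: 0.0
```

```bash
python3 - <<'E'
from h import *
T=grab("top","t3.png");S=grab("side")
for nm,c in(("blue",BLUE),("green",GREEN)):
    for t,(p,K,E) in(("top",T),("side",S)):
        for b in blobs(p,*c): print(nm,t,b)
b=cv2.resize(S[0][140:260,270:410],None,fx=4,fy=4,interpolation=cv2.INTER_CUBIC);cv2.imwrite("pics/c3.png",b[:,:,::-1])
E
```

```text
blue top (array([315.8, 116.9]), 2939, array([315.6, 116.8]), array([68.8, 43.1]), 5.0)
blue top (array([416.5, 192.2]), 196, array([416.4, 192.1]), array([10.4, 19. ]), 71.6)
blue top (array([407.2, 236.3]), 210, array([407.2, 236.2]), array([11.2, 18.7]), 14.0)
blue top (array([443.4, 245.5]), 216, array([443.4, 245.5]), array([11.2, 19.2]), 5.2)
blue top (array([173. , 267.6]), 345, array([175.5, 268.8]), array([31.6, 14. ]), 42.3)
blue side (array([225.8, 179.8]), 187, array([225.6, 180. ]), array([ 9.7, 21.9]), 51.3)
blue side (array([403.6, 211.6]), 1602, array([403.1, 212.5]), array([68.2, 35.4]), 43.0)
blue side (array([393.8, 255.6]), 80, array([393.6, 255.4]), array([22.2,  5.9]), 8.1)
blue side (array([379. , 290.2]), 274, array([378.7, 290.1]), array([22.4, 12.5]), 35.0)
blue side (array([320.7, 299.8]), 331, array([320.7, 300. ]), array([13.4, 24.9]), 86.2)
blue side (array([329. , 340.4]), 450, array([329.2, 340.4]), array([16. , 28.4]), 79.7)
green top (array([248.2, 170.9]), 35, array([249.5, 171.5]), array([9., 5.]), 0.0)
green top (array([276. , 178.7]), 220, array([276.1, 179.1]), array([11.1, 20.4]), 3.0)
green top (array([ 12.1, 240. ]), 152, array([ 12. , 240.4]), array([ 3.3, 48.8]), 15.1)
green top (array([ 87. , 247.1]), 373, array([ 86.9, 247.4]), array([ 8.1, 48.7]), 11.9)
green top (array([ 94.3, 254. ]), 81, array([ 94.4, 254. ]), array([ 2.5, 36.7]), 12.1)
green top (array([ 18.1, 288.6]), 1424, array([ 20. , 290.5]), array([45., 40.]), 90.0)
green top (array([ 78.2, 329.3]), 92, array([ 78.3, 329.2]), array([ 2.4, 41. ]), 12.1)
green top (array([ 67.6, 335.9]), 438, array([ 67.6, 335.8]), array([ 8.3, 54. ]), 12.3)
green side (array([192. , 129.6]), 1994, array([183.1, 127.8]), array([91.7, 70.2]), 64.3)
green side (array([316. , 174.6]), 270, array([316.3, 174.4]), array([25.3, 15.9]), 51.3)
```

View pics/t3.png

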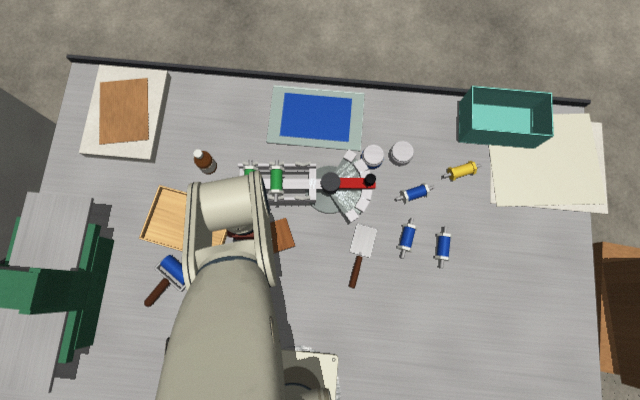

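View pics/c3.png

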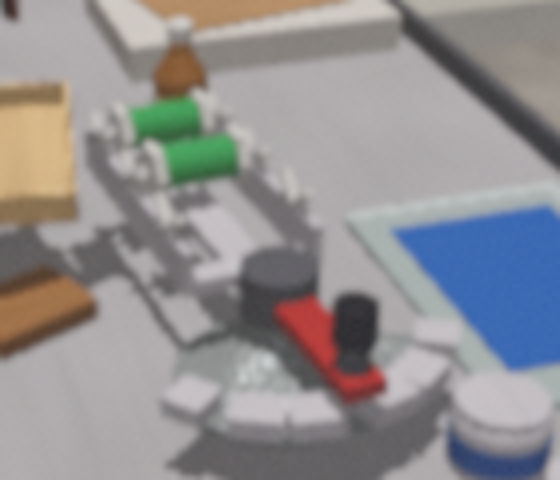

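The rack has swung to the middle hole and the plunger is home. Its knob is at (369,181), green2 at (276,179), and the wrist partly hides the other roller at (249,171).

step_arm:
  targets:
    - [[0.123, 0.041, -0.057, 0, 0, 0.897, 0.6], [0.123, 0.041, -0.057, 0, 0, 0.897, 0.6], [0.123, 0.041, -0.057, 0, 0, 0.897, 0.6], [0.123, 0.041, -0.057, 0, 0, 0.897, 0.6], [0.123, 0.041, -0.057, 0, 0, 0.897, 0.6]]

```text
t: 11.12
ee_pos: [441.8, 143.0, 395.8]
orientation: [1.716, 2.631, 0.001]
ft_force: [-0.7, 0.4, 0.2]
width: 52.8
grasp_force: 0.0
```

step_arm:
  targets:
    - [[0.123, 0.041, -0.057, 0, 0, 0.897, 0.6], [0.123, 0.041, -0.057, 0, 0, 0.897, 0.6], [0.123, 0.041, -0.057, 0, 0, 0.897, 0.6], [0.123, 0.041, -0.057, 0, 0, 0.897, 0.6], [0.123, 0.041, -0.057, 0, 0, 0.897, 0.6]]

```text
t: 11.75
ee_pos: [472.6, 153.1, 381.6]
orientation: [1.285, 2.866, 0.001]
ft_force: [-0.4, 0.3, 0.0]
width: 52.7
grasp_force: 0.0
```

step_arm:
  targets:
    - [[0.123, 0.041, -0.057, 0, 0, 0.897, 0.6], [0.123, 0.041, -0.057, 0, 0, 0.897, 0.6], [0.123, 0.041, -0.057, 0, 0, 0.897, 0.6], [0.123, 0.041, -0.057, 0, 0, 0.897, 0.6], [0.123, 0.041, -0.057, 0, 0, 0.897, 0.6]]

```text
t: 12.38
ee_pos: [503.4, 163.4, 367.4]
orientation: [0.822, 3.031, 0.0]
ft_force: [0.0, 0.9, -0.1]
width: 52.8
grasp_force: 0.0
```

step_arm:
  targets:
    - [[0.123, 0.041, -0.057, 0, 0, 0.897, 0.6], [0.123, 0.041, -0.057, 0, 0, 0.897, 0.6], [0.123, 0.041, -0.057, 0, 0, 0.897, 0.6], [0.123, 0.041, -0.057, 0, 0, 0.897, 0.6], [0.123, 0.041, -0.057, 0, 0, 0.897, 0.6]]

```text
t: 13.0
ee_pos: [534.2, 173.6, 353.2]
orientation: [0.339, 3.122, 0.0]
ft_force: [-0.1, -0.2, 0.5]
width: 52.9
grasp_force: 0.0
```

step_arm:
  targets:
    - [[0.123, 0.041, -0.057, 0, 0, 0.897, 0.6], [0.123, 0.041, -0.057, 0, 0, 0.897, 0.6], [0.123, 0.041, -0.057, 0, 0, 0.897, 0.6], [0.123, 0.041, -0.057, 0, 0, 0.897, 0.6], [0.123, 0.041, -0.057, 0, 0, 0.897, 0.6]]

```text
t: 13.62
ee_pos: [565.0, 183.8, 339.0]
orientation: [-0.152, 3.137, -0.0]
ft_force: [0.3, 0.3, -0.1]
width: 52.6
grasp_force: 0.0
```

```bash
cat >> h.py <<'E'
def closing():
    o=readout.get_obs();r=o["orientation"];R=cv2.Rodrigues(np.array(r))[0];y=R[:,1];return np.degrees(np.arctan2(y[1],y[0]))
E
python3 - <<'E'
from h import *
T=grab("top");S=grab("side")
print(readout.get_obs()["ee_pos"],closing())
print("g2",ray(T[1],T[2],276,178.7,113),"expected 570.9,111.3")
p,K,E=S
# dark/any: green in side now
for b in blobs(p,*GREEN):print(b)
for n,P in(("s2",(570.9,111.3,107)),("s3",(563.9,186,107))):print(n,proj(K,E,P))
b=cv2.resize(p[110:230,250:400],None,fx=4,fy=4,interpolation=cv2.INTER_CUBIC);cv2.imwrite("pics/c4.png",b[:,:,::-1])
E
```

```text
[565.14887513 183.91165863 338.70427806] 95.43684383349952
g2 [573.26658604 111.87321498 113.        ] expected 570.9,111.3
(array([191.9, 128.7]), 2038, array([182.4, 128. ]), array([93. , 73.1]), 63.1)
(array([231.7, 138.4]), 26, array([232.3, 138.2]), array([10.6,  5.7]), 45.0)
(array([316.2, 175.3]), 248, array([316.3, 174.4]), array([25.3, 15.9]), 51.3)
s2 [318.20381117 180.00737228]
s3 [309.52565236 170.37796158]
```

View pics/c4.png

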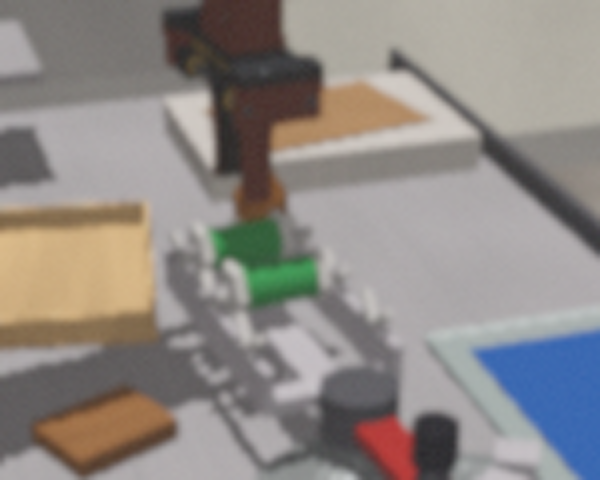

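The open fingers stand over the far green roller at (245,240), clear of the near one at (285,280).

step_arm:
  targets:
    - [[0, 0.03, -0.27, 0, 0, 0, 0.6], [0, 0, -0.27, 0, 0, 0, 0.6], [0, 0, -0.27, 0, 0, 0, 0.6], [0, 0, -0.27, 0, 0, 0, 0.6], [0, 0, -0.26, 0, 0, 0, 0.6]]

```text
t: 14.35
ee_pos: [564.4, 186.2, 269.8]
orientation: [0.149, -3.138, 0.0]
ft_force: [-0.0, 0.1, -0.3]
width: 52.9
grasp_force: 0.0
```

step_arm:
  targets:
    - [[0, 0, 0, 0, 0, 0, 0], [0, 0, 0, 0, 0, 0, 0], [0, 0, 0, 0, 0, 0, 0], [0, 0, 0, 0, 0, 0, 0], [0, 0, 0, 0, 0, 0, 0]]

```text
t: 14.98
ee_pos: [564.7, 186.3, 271.3]
orientation: [-0.149, 3.137, 0.0]
ft_force: [0.0, 0.1, -0.2]
width: 33.2
grasp_force: 30.0
```

step_arm:
  targets:
    - [[0, 0, 0.1, 0, 0, 0, 0], [0, 0, 0.2, 0, 0, 0, 0], [0, 0, 0.4, 0, 0, 0, 0], [0, 0, 0.4, 0, 0, 0, 0], [0, 0, 0.4, 0, 0, 0, 0]]

```text
t: 15.6
ee_pos: [564.5, 186.1, 347.2]
orientation: [-0.149, 3.138, -0.0]
ft_force: [-0.0, -1.0, -1.5]
width: 33.6
grasp_force: 30.0
```

step_arm:
  targets:
    - [[-0.235, 0.468, 0, 0, 0, -0.39, 0], [-0.235, 0.468, 0, 0, 0, -0.39, 0], [-0.235, 0.468, 0, 0, 0, -0.39, 0], [-0.235, 0.468, 0, 0, 0, -0.39, 0], [-0.235, 0.468, 0, 0, 0, -0.39, 0]]

```text
t: 16.23
ee_pos: [505.4, 303.8, 346.7]
orientation: [0.066, 3.14, 0.0]
ft_force: [-0.4, -0.4, -1.6]
width: 33.3
grasp_force: 30.0
```

step_arm:
  targets:
    - [[-0.235, 0.468, 0, 0, 0, -0.39, 0], [-0.235, 0.468, 0, 0, 0, -0.39, 0], [-0.235, 0.468, 0, 0, 0, -0.39, 0], [-0.235, 0.468, 0, 0, 0, -0.39, 0], [-0.235, 0.468, 0, 0, 0, -0.39, 0]]

```text
t: 16.85
ee_pos: [446.7, 420.8, 346.7]
orientation: [0.28, 3.129, 0.0]
ft_force: [-0.6, 0.2, -1.4]
width: 33.4
grasp_force: 30.0
```

step_arm:
  targets:
    - [[0, 0, -0.7, 0, 0, 0, 0], [0, 0, -0.7, 0, 0, 0, 0], [0, 0, -0.7, 0, 0, 0, 0], [0, 0, -0.6, 0, 0, 0, 0], [0, 0, -0.4, 0, 0, 0, 0]]

```text
t: 17.48
ee_pos: [447.0, 420.0, 190.1]
orientation: [-0.278, -3.129, 0.001]
ft_force: [-0.2, -0.6, -1.4]
width: 33.3
grasp_force: 30.0
```

step_arm:
  targets:
    - [[0, 0, -0.04, 0, 0, 0, 0], [0, 0, 0, 0, 0, 0, 0.6], [0, 0, 0, 0, 0, 0, 0.6], [0, 0, 0, 0, 0, 0, 0.6], [0, 0, 0.5, 0, 0, 0, 0.6]]

```text
t: 18.1
ee_pos: [446.6, 419.7, 213.3]
orientation: [-0.278, -3.127, 0.003]
ft_force: [-0.7, -0.4, 0.4]
width: 52.4
grasp_force: 0.0
```

step_arm:
  targets:
    - [[0, 0, 0.8, 0, 0, 0, 0.6], [0, 0, 0.8, 0, 0, 0, 0.6], [0, 0, 0.8, 0, 0, 0, 0.6], [0.25, -0.62, 0, 0, 0, 0.39, 0.6], [0.25, -0.62, 0, 0, 0, 0.39, 0.6]]

```text
t: 18.73
ee_pos: [472.2, 357.8, 335.4]
orientation: [0.19, 3.134, 0.002]
ft_force: [0.5, -0.2, -0.0]
width: 52.7
grasp_force: 0.0
```

step_arm:
  targets:
    - [[0.25, -0.62, 0, 0, 0, 0.39, 0.6], [0.25, -0.62, 0, 0, 0, 0.39, 0.6], [0.25, -0.62, 0, 0, 0, 0.39, 0.6], [0.25, -0.62, 0, 0, 0, 0.39, 0.6], [0.25, -0.62, 0, 0, 0, 0.39, 0.6]]

```text
t: 19.35
ee_pos: [534.9, 202.1, 334.5]
orientation: [-0.022, 3.141, 0.0]
ft_force: [-0.5, 0.4, 1.0]
width: 52.7
grasp_force: 0.0
```

step_arm:
  targets:
    - [[0.25, -0.62, 0, 0, 0, 0.39, 0.6], [0.25, -0.62, 0, 0, 0, 0.39, 0.6], [0.25, -0.62, 0, 0, 0, 0.39, 0.6], [0, 0, 0, 0, 0, 0, 0.6], [0, 0, 0, 0, 0, 0, 0.6]]

```text
t: 19.98
ee_pos: [571.8, 110.5, 334.2]
orientation: [-0.148, 3.138, 0.0]
ft_force: [-0.7, -0.1, 0.6]
width: 52.4
grasp_force: 0.0
```

```bash
python3 - <<'E'
from h import *
T=grab("top");S=grab("side")
print(readout.get_obs()["ee_pos"],closing())
for b in blobs(T[0],*GREEN):
    if b[0][0]>120: print(b, ray(T[1],T[2],*b[0],29))
for b in blobs(S[0],*GREEN):
    if b[0][0]>200: print("s",b, ray(S[1],S[2],*b[0],29))
E
```

```text
[571.65769414 111.0363208  334.03580388] 95.4802401633127
(array([171.1, 218. ]), 221, array([171.1, 218.1]), array([11.2, 19.8]), 20.6) [446.26936362 418.26882111  29.        ]
s (array([263.8, 168.8]), 99, array([263.6, 168.8]), array([ 7.6, 13.2]), 84.8) [445.53199471 412.16917492  29.        ]
s (array([319.9, 179.8]), 114, array([320. , 179.8]), array([ 7.5, 15.3]), 77.0) [620.71975177 259.76718667  29.        ]
```

Green one is in the tray, at pixel (171,218). Next is the second.

step_arm:
  targets:
    - [[0, 0.01, -0.27, 0, 0, 0, 0.6], [0, 0, -0.27, 0, 0, 0, 0.6], [0, 0, -0.27, 0, 0, 0, 0.6], [0, 0, -0.25, 0, 0, 0, 0.6], [0, 0, -0.19, 0, 0, 0, 0.6]]

```text
t: 20.7
ee_pos: [571.9, 110.6, 270.2]
orientation: [0.149, -3.137, 0.0]
ft_force: [0.8, 0.5, 0.4]
width: 52.7
grasp_force: 0.0
```

step_arm:
  targets:
    - [[0, 0, 0, 0, 0, 0, 0], [0, 0, 0, 0, 0, 0, 0], [0, 0, 0, 0, 0, 0, 0], [0, 0, 0, 0, 0, 0, 0], [0, 0, 0, 0, 0, 0, 0]]

```text
t: 21.32
ee_pos: [572.2, 111.3, 272.0]
orientation: [-0.149, 3.137, 0.002]
ft_force: [-1.8, 5.8, 0.1]
width: 33.3
grasp_force: 30.0
```

step_arm:
  targets:
    - [[0, 0, 0.1, 0, 0, 0, 0], [0, 0, 0.2, 0, 0, 0, 0], [0, 0, 0.4, 0, 0, 0, 0], [0, 0, 0.4, 0, 0, 0, 0], [0, 0, 0.4, 0, 0, 0, 0]]

```text
t: 21.95
ee_pos: [572.1, 110.4, 347.8]
orientation: [-0.149, 3.138, -0.0]
ft_force: [-0.2, -0.5, -2.1]
width: 33.2
grasp_force: 30.0
```

step_arm:
  targets:
    - [[-0.284, 0.422, 0, 0, 0, -0.39, 0], [-0.284, 0.422, 0, 0, 0, -0.39, 0], [-0.284, 0.422, 0, 0, 0, -0.39, 0], [-0.284, 0.422, 0, 0, 0, -0.39, 0], [-0.284, 0.422, 0, 0, 0, -0.39, 0]]

```text
t: 22.58
ee_pos: [500.6, 216.6, 347.2]
orientation: [0.066, 3.14, 0.0]
ft_force: [0.0, 0.3, -2.3]
width: 33.4
grasp_force: 30.0
```

step_arm:
  targets:
    - [[-0.284, 0.422, 0, 0, 0, -0.39, 0], [-0.284, 0.422, 0, 0, 0, -0.39, 0], [-0.284, 0.422, 0, 0, 0, -0.39, 0], [-0.284, 0.422, 0, 0, 0, -0.39, 0], [-0.284, 0.422, 0, 0, 0, -0.39, 0]]

```text
t: 23.2
ee_pos: [429.7, 322.1, 347.2]
orientation: [0.28, 3.128, 0.0]
ft_force: [-0.4, 0.3, -2.6]
width: 33.6
grasp_force: 30.0
```

step_arm:
  targets:
    - [[0, 0, -0.7, 0, 0, 0, 0], [0, 0, -0.7, 0, 0, 0, 0], [0, 0, -0.7, 0, 0, 0, 0], [0, 0, -0.6, 0, 0, 0, 0], [0, 0, -0.45, 0, 0, 0, 0]]

```text
t: 23.82
ee_pos: [430.3, 321.6, 188.4]
orientation: [0.279, 3.129, 0.0]
ft_force: [-2.1, 11.1, 32.4]
width: 33.6
grasp_force: 30.0
```

step_arm:
  targets:
    - [[0, 0, 0, 0, 0, 0, 0], [0, 0, 0, 0, 0, 0, 0.6], [0, 0, 0, 0, 0, 0, 0.6], [0, 0, 0, 0, 0, 0, 0.6], [0, 0, 0.5, 0, 0, 0, 0.6]]

```text
t: 24.45
ee_pos: [429.5, 321.2, 213.2]
orientation: [-0.278, -3.127, 0.003]
ft_force: [0.3, 0.3, 0.5]
width: 52.8
grasp_force: 0.0
```

step_arm:
  targets:
    - [[0, 0, 0.8, 0, 0, 0, 0.6], [0, 0, 0.8, 0, 0, 0, 0.6], [0, 0, 0.8, 0, 0, 0, 0.6], [0, -0.8, 0, 0, 0, 0, 0.6], [0, -1, 0, 0, 0, 0, 0.6]]

```text
t: 25.08
ee_pos: [430.0, 231.3, 335.0]
orientation: [0.275, 3.127, 0.002]
ft_force: [-0.0, -0.1, -0.8]
width: 52.9
grasp_force: 0.0
```

```bash
cat >> h.py <<'E'
def rollers():
    p,K,E=grab("top"); h=cv2.cvtColor(p,cv2.COLOR_RGB2HSV); m=cv2.inRange(h,*map(np.array,BLUE)); n,l,s,c=cv2.connectedComponentsWithStats(m); out=[]
    for i in range(1,n):
        if 100<s[i,4]<300:
            ys,xs=np.where(l==i); P=np.array([ray(K,E,x,y,27)[:2] for x,y in zip(xs,ys)]); r=cv2.minAreaRect(P.astype(np.float32)); b=cv2.boxPoints(r)
            e=[b[1]-b[0],b[2]-b[1]]; e=max(e,key=np.linalg.norm); out.append((c[i].round(1),np.round(r[0],1),np.round(r[1],1),round(np.degrees(np.arctan2(e[1],e[0]))%180,1)))
    return out
E
python3 - <<'E'
from h import *
print(readout.get_obs()["ee_pos"],closing())
for r in rollers():print(r)
T=grab("top")
for b in blobs(T[0],*GREEN):
    if b[0][0]>120: print(b, ray(T[1],T[2],*b[0],29))
S=grab("side")
for b in blobs(S[0],*BLUE):
    if b[0][1]>260:print(b,ray(*S[1:],*b[0],27))
cv2.imwrite("pics/c5.png",cv2.resize(T[0][160:280,370:480],None,fx=5,fy=5,interpolation=cv2.INTER_CUBIC)[:,:,::-1])
E
```

```text
[430.03031957 231.28311277 334.99026036] 79.95977187005093
(array([416.5, 192.1]), array([ 594.6, -305.5]), array([31.9, 58.2]), np.float32(113.9))
(array([407.2, 236.3]), array([ 457.5, -283.4]), array([32.6, 56.7]), np.float32(168.4))
(array([443.4, 245.6]), array([ 440.4, -390.7]), array([32.8, 57.1]), np.float32(175.8))
(array([379. , 290.2]), 272, array([378.7, 290.1]), array([22.4, 12.6]), 35.0) [ 588.83804519 -303.94316967   27.        ]
(array([320.8, 299.9]), 332, array([320.8, 299.9]), array([13.3, 24.8]), 85.9) [ 455.28318803 -293.7994502    27.        ]
(array([329. , 340.4]), 450, array([329.2, 340.4]), array([15.9, 28.4]), 79.7) [ 439.40277748 -400.0837501    27.        ]
```

View pics/c5.png

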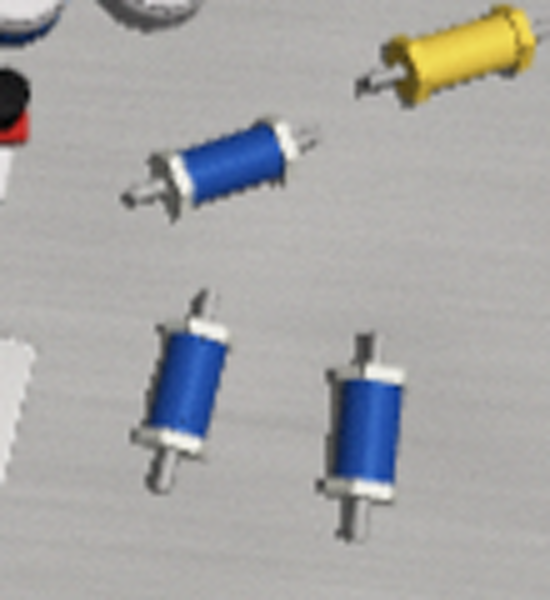

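The crop shows three blue rollers with spindle tips at, for example, (130,198)/(315,135), (160,490)/(205,297) and (350,540)/(366,340). The yellow decoy is apart from them.

```bash
python3 - <<'E'
from h import *
T=grab("top")
for n,a,b in(("b1",(130,198),(312,136)),("b2",(160,488),(205,297)),("b3",(350,538),(366,338))):
    P=[ray(*T[1:],370+u/5,160+v/5,21)[:2] for u,v in(a,b)]; d=P[1]-P[0];print(n,(P[0]+P[1])/2,np.linalg.norm(d),np.degrees(np.arctan2(d[1],d[0]))%180)
E
```

```text
b1 [ 591.39952673 -300.78873452] 119.4649067951333 114.31386228872046
b2 [ 452.19284655 -283.13177766] 118.11342569786326 169.34837391927306
b3 [ 434.96101998 -387.40816976] 119.08126525296893 176.7458453185607
```

step_arm:
  targets:
    - [[0.046, -0.861, 0, 0, 0, -0.02, 0.7], [0.046, -0.861, 0, 0, 0, -0.02, 0.7], [0.046, -0.861, 0, 0, 0, -0.02, 0.7], [0.046, -0.861, 0, 0, 0, -0.02, 0.7], [0.046, -0.861, 0, 0, 0, -0.02, 0.7]]

```text
t: 25.9
ee_pos: [442.3, 16.0, 334.2]
orientation: [0.287, 3.127, 0.0]
ft_force: [0.7, -0.4, -0.0]
width: 61.4
grasp_force: 0.0
```

step_arm:
  targets:
    - [[0.046, -0.861, 0, 0, 0, -0.02, 0.7], [0.046, -0.861, 0, 0, 0, -0.02, 0.7], [0.046, -0.861, 0, 0, 0, -0.02, 0.7], [0.046, -0.861, 0, 0, 0, -0.02, 0.7], [0.046, -0.861, 0, 0, 0, -0.02, 0.7]]

```text
t: 26.52
ee_pos: [454.0, -199.7, 334.1]
orientation: [0.298, 3.126, -0.0]
ft_force: [1.1, -0.2, -0.5]
width: 61.6
grasp_force: 0.0
```

step_arm:
  targets:
    - [[0.046, -0.861, 0, 0, 0, -0.02, 0.7], [0.046, -0.861, 0, 0, 0, -0.02, 0.7], [0, 0, -0.4, 0, 0, 0, 0.7], [0, 0, -0.4, 0, 0, 0, 0.7], [0, 0, 0, 0, 0, 0, 0.7]]

```text
t: 27.15
ee_pos: [458.1, -284.3, 292.7]
orientation: [-0.303, -3.125, -0.002]
ft_force: [0.3, -0.2, -0.2]
width: 61.9
grasp_force: 0.0
```

```bash
python3 - <<'E'
from h import *
print(readout.get_obs()["ee_pos"],closing())
S=grab("side");T=grab("top")
for b in blobs(S[0],*BLUE):
    if b[0][1]>260:print(b,ray(*S[1:],*b[0],19))
for b in blobs(T[0],*GREEN):
    if b[0][0]>120: print("G",b[:2], ray(*T[1:],*b[0],24))
a=cv2.resize(S[0][200:370,250:420],None,fx=3.5,fy=3.5,interpolation=cv2.INTER_CUBIC);cv2.imwrite("pics/c6.png",a[:,:,::-1])
E
```

```text
[ 458.07805103 -284.29459874  292.70291652] 78.9245926654026
(array([379. , 290.2]), 274, array([378.7, 290.1]), array([22.4, 12.6]), 35.0) [ 592.94409375 -296.47930803   19.        ]
(array([320.7, 300.1]), 327, array([320.7, 300.1]), array([13.2, 24.8]), 86.2) [ 457.17062081 -286.70635554   19.        ]
(array([329.2, 340.2]), 463, array([329.1, 340.1]), array([16.9, 28.4]), 79.4) [ 441.978338   -393.60595671   19.        ]
G (array([171., 218.]), 220) [446.95250665 420.41376293  24.        ]
G (array([202.9, 226.9]), 221) [429.30029288 321.65568168  24.        ]
```

View pics/c6.png

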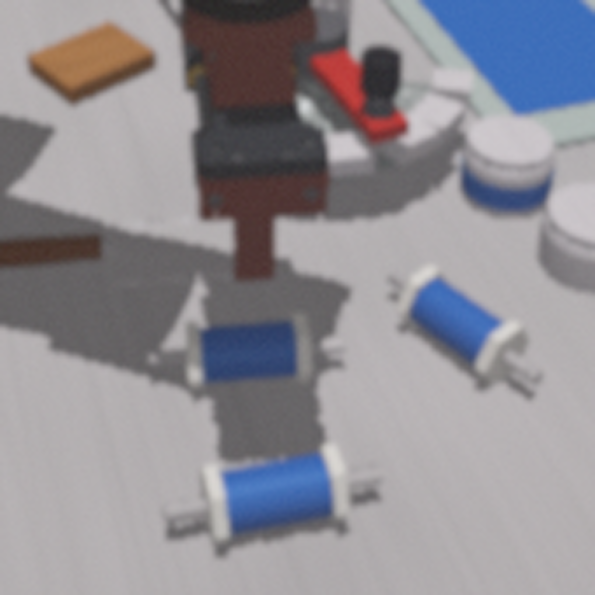

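Both greens lie in the tray at (171,218) and (203,227). The gripper at (255,260) is centred over roller 2 at (250,350), and its neighbours are clear.

step_arm:
  targets:
    - [[0, -0.03, -0.5, 0, 0, 0, 0.7], [0, 0, -0.5, 0, 0, 0, 0.7], [0, 0, -0.5, 0, 0, 0, 0.7], [0, 0, -0.4, 0, 0, 0, 0.7], [0, 0, -0.2, 0, 0, 0, 0.7]]

```text
t: 27.88
ee_pos: [458.2, -286.3, 188.8]
orientation: [0.303, 3.126, -0.0]
ft_force: [0.2, 0.5, 0.6]
width: 61.5
grasp_force: 0.0
```

step_arm:
  targets:
    - [[0, 0, 0, 0, 0, 0, 0], [0, 0, 0, 0, 0, 0, 0], [0, 0, 0, 0, 0, 0, 0], [0, 0, 0, 0, 0, 0, 0], [0, 0, 0, 0, 0, 0, 0]]

```text
t: 28.5
ee_pos: [458.0, -286.6, 189.7]
orientation: [0.304, 3.126, -0.001]
ft_force: [-0.3, 1.6, 6.4]
width: 33.1
grasp_force: 30.0
```

step_arm:
  targets:
    - [[0, 0, 0.3, 0, 0, 0, 0], [0, 0, 0.7, 0, 0, 0, 0], [0, 0, 0.8, 0, 0, 0, 0], [0, 0, 0.8, 0, 0, 0, 0], [0, 0, 0.6, 0, 0, 0, 0]]

```text
t: 29.12
ee_pos: [457.5, -286.4, 351.4]
orientation: [0.304, 3.126, -0.001]
ft_force: [-0.3, 0.5, -1.8]
width: 33.2
grasp_force: 30.0
```

```bash
python3 - <<'E'
from h import *
print(readout.get_obs()["ee_pos"],closing())
S=grab("side");
for b in blobs(S[0],*BLUE):print(b[:2])
e=readout.get_obs()["ee_pos"]
P=np.array([e[0],e[1],e[2]-163-6]);print("expect held",proj(*S[1:],P))
E
```

```text
[ 457.48211253 -286.36296721  351.36951117] 78.88257240680473
(array([225.8, 179.7]), 186)
(array([403.6, 211.7]), 1597)
(array([331.4, 242. ]), 64)
(array([310.4, 242.9]), 90)
(array([393.4, 255.5]), 84)
(array([379. , 290.2]), 274)
(array([329.1, 340.3]), 454)
expect held [320.87508116 238.63626921]
```

step_arm:
  targets:
    - [[0.178, 0.788, 0, 0, 0, 0.344, 0], [0.178, 0.788, 0, 0, 0, 0.344, 0], [0.178, 0.788, 0, 0, 0, 0.344, 0], [0.178, 0.788, 0, 0, 0, 0.344, 0], [0.178, 0.788, 0, 0, 0, 0.344, 0]]

```text
t: 29.8
ee_pos: [501.9, -88.1, 348.9]
orientation: [-0.115, -3.139, 0.0]
ft_force: [0.4, 0.9, -1.9]
width: 33.6
grasp_force: 30.0
```

step_arm:
  targets:
    - [[0.178, 0.788, 0, 0, 0, 0.344, 0], [0.178, 0.788, 0, 0, 0, 0.344, 0], [0.178, 0.788, 0, 0, 0, 0.344, 0], [0.178, 0.788, 0, 0, 0, 0.344, 0], [0.178, 0.788, 0, 0, 0, 0.344, 0]]

```text
t: 30.42
ee_pos: [546.4, 108.8, 348.8]
orientation: [0.074, -3.14, 0.0]
ft_force: [0.2, -0.0, -1.4]
width: 33.4
grasp_force: 30.0
```

step_arm:
  targets:
    - [[0.178, 0.788, 0, 0, 0, 0.344, 0], [0.178, 0.788, 0, 0, 0, 0.344, 0], [0, 0, -0.3, 0, 0, 0, 0], [0, 0, -0.3, 0, 0, 0, 0], [0, 0, 0, 0, 0, 0, 0]]

```text
t: 31.05
ee_pos: [563.5, 185.1, 316.9]
orientation: [0.146, -3.134, 0.002]
ft_force: [0.6, -0.3, -1.6]
width: 33.8
grasp_force: 30.0
```

```bash
cat >> h.py <<'E'
def held(off=170):
    e=readout.get_obs()["ee_pos"];print(e.round(1),closing())
    S=grab("side");q=proj(*S[1:],(e[0],e[1],e[2]-off));print("expect",q)
    for b in blobs(S[0],*BLUE,amin=10):
        if abs(b[0]-q).max()<40:print(b[:2])
    return S,q
E
python3 -c "
from h import *
held()"
```

```text
[563.5 185.1 316.9] 95.33182453921967
expect [309.20878149 159.08090619]
(array([304.8, 159.2]), 33)
```

step_arm:
  targets:
    - [[0.01, 0.03, -0.25, 0, 0, 0, 0], [0, 0, -0.25, 0, 0, 0, 0], [0, 0, -0.15, 0, 0, 0, 0], [0, 0, -0.1, 0, 0, 0, 0], [0, 0, -0.02, 0, 0, 0, 0]]

```text
t: 31.72
ee_pos: [564.9, 187.9, 280.0]
orientation: [0.148, -3.138, 0.0]
ft_force: [0.2, -0.1, -2.4]
width: 33.4
grasp_force: 30.0
```

```bash
python3 -c "
from h import *
S,q=held()
u,v=map(int,q);a=cv2.resize(S[0][v-40:v+50,u-60:u+60],None,fx=5,fy=5,interpolation=cv2.INTER_CUBIC);cv2.imwrite('pics/c7.png',a[:,:,::-1])"
```

```text
[564.9 187.9 280. ] 95.39766032097918
expect [309.64688506 169.25126282]
(array([305.5, 169.8]), 32)
```

View pics/c7.png

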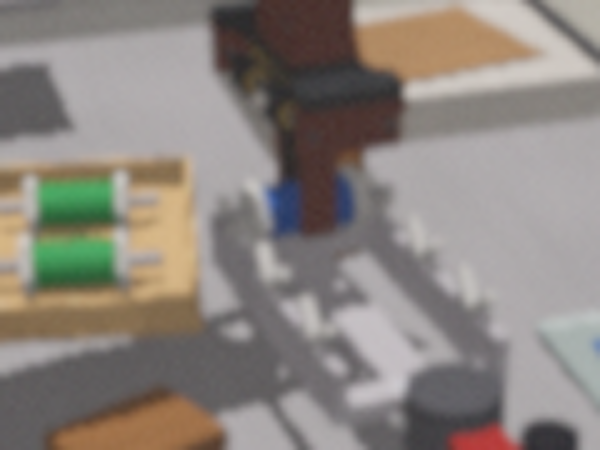

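Roller 2 hangs level over the outer seat at (310,205), and the greens are in the tray at left. I'm releasing it and going to roller 3.

step_arm:
  targets:
    - [[0, -0.01, -0.04, 0, 0, 0, 0], [0, 0, 0, 0, 0, 0, 0.6], [0, 0, 0, 0, 0, 0, 0.6], [0, 0, 0, 0, 0, 0, 0.6], [0, 0, 0.2, 0, 0, 0, 0.6]]

```text
t: 32.4
ee_pos: [564.7, 187.3, 288.3]
orientation: [0.148, -3.137, 0.001]
ft_force: [-0.4, 0.2, 0.3]
width: 52.7
grasp_force: 0.0
```

step_arm:
  targets:
    - [[0, 0, 0.7, 0, 0, 0, 0.6], [0, 0, 0.6, 0, 0, 0, 0.6], [-0.207, -0.967, 0, 0, 0, -0.19, 0.7], [-0.207, -0.967, 0, 0, 0, -0.19, 0.7], [-0.207, -0.967, 0, 0, 0, -0.19, 0.7]]

```text
t: 33.02
ee_pos: [533.6, 41.1, 354.4]
orientation: [-0.086, 3.139, -0.0]
ft_force: [-0.4, -1.0, 0.1]
width: 61.4
grasp_force: 0.0
```

step_arm:
  targets:
    - [[-0.207, -0.967, 0, 0, 0, -0.19, 0.7], [-0.207, -0.967, 0, 0, 0, -0.19, 0.7], [-0.207, -0.967, 0, 0, 0, -0.19, 0.7], [-0.207, -0.967, 0, 0, 0, -0.19, 0.7], [-0.207, -0.967, 0, 0, 0, -0.19, 0.7]]

```text
t: 33.65
ee_pos: [481.8, -201.0, 354.4]
orientation: [0.02, 3.14, -0.001]
ft_force: [-0.2, -0.6, -0.1]
width: 61.4
grasp_force: 0.0
```

step_arm:
  targets:
    - [[-0.207, -0.967, 0, 0, 0, -0.19, 0.7], [-0.207, -0.967, 0, 0, 0, -0.19, 0.7], [-0.207, -0.967, 0, 0, 0, -0.19, 0.7], [-0.207, -0.967, 0, 0, 0, -0.19, 0.7], [0, 0, -0.4, 0, 0, 0, 0.7]]

```text
t: 34.28
ee_pos: [440.5, -396.5, 335.5]
orientation: [0.108, 3.136, -0.006]
ft_force: [-0.2, -0.1, -0.9]
width: 61.3
grasp_force: 0.0
```

```bash
python3 - <<'E'
from h import *
print(readout.get_obs()["ee_pos"],closing())
S=grab("side");T=grab("top")
for b in blobs(S[0],*BLUE):print(b,ray(*S[1:],*b[0],19))
for b in blobs(T[0],*BLUE):print("T",b, ray(*T[1:],*b[0],107))
E
```

```text
[ 440.49062485 -396.45258624  335.46520812] 86.05902107167745
(array([225.8, 179.7]), 186, array([225.6, 180. ]), array([ 9.7, 21.9]), 51.3) [301.36569311 382.80938711  19.        ]
(array([403.5, 211.6]), 1596, array([402.9, 212.2]), array([68.9, 35.4]), 43.2) [808.77090691  -7.25663882  19.        ]
(array([393.7, 255.6]), 85, array([393.6, 255.4]), array([22.2,  5.9]), 8.1) [ 681.89154192 -193.11328883   19.        ]
(array([378.9, 290.3]), 274, array([378.7, 290.1]), array([22.4, 12.6]), 36.0) [ 592.59170116 -296.70519973   19.        ]
(array([329. , 340.6]), 429, array([329.1, 340.6]), array([15.5, 27.9]), 79.4) [ 441.31280479 -394.38592457   19.        ]
T (array([315.8, 116.9]), 2937, array([315.5, 116.8]), array([68.8, 43.1]), 5.0) [773.5450726   17.37845519 107.        ]
T (array([249.8, 179.2]), 221, array([249.5, 179. ]), array([20., 11.]), 90.0) [566.43328798 186.46257669 107.        ]
T (array([416.5, 192.1]), 195, array([416.5, 192. ]), array([10.4, 18.7]), 71.6) [ 573.10732504 -286.74736692  107.        ]
T (array([444.1, 250.5]), 74, array([444., 250.]), array([10.,  8.]), 90.0) [ 415.72820716 -367.94664199  107.        ]
T (array([175.7, 269. ]), 437, array([175.7, 268.8]), array([32. , 13.9]), 41.8) [298.41958179 353.14824774 107.        ]
```

step_arm:
  targets:
    - [[0, 0.05, -0.8, 0, 0, 0, 0.7], [0, 0, -0.8, 0, 0, 0, 0.7], [0, 0, -0.7, 0, 0, 0, 0.7], [0, 0, -0.4, 0, 0, 0, 0.7], [0, 0, -0.2, 0, 0, 0, 0.7]]

```text
t: 35.0
ee_pos: [441.1, -390.1, 188.2]
orientation: [-0.101, -3.14, -0.0]
ft_force: [0.1, -0.1, -1.0]
width: 61.3
grasp_force: 0.0
```

step_arm:
  targets:
    - [[0, 0, 0, 0, 0, 0, 0], [0, 0, 0, 0, 0, 0, 0], [0, 0, 0, 0, 0, 0, 0], [0, 0, 0, 0, 0, 0, 0], [0, 0, 0, 0, 0, 0, 0]]

```text
t: 35.62
ee_pos: [441.2, -390.9, 189.5]
orientation: [0.102, 3.138, -0.002]
ft_force: [-0.7, -1.1, 7.2]
width: 33.8
grasp_force: 30.0
```

step_arm:
  targets:
    - [[0, 0, 0.3, 0, 0, 0, 0], [0, 0, 0.7, 0, 0, 0, 0], [0, 0, 0.8, 0, 0, 0, 0], [0, 0, 0.8, 0, 0, 0, 0], [0, 0, 0.6, 0, 0, 0, 0]]

```text
t: 36.25
ee_pos: [440.6, -390.1, 350.8]
orientation: [0.102, 3.139, -0.001]
ft_force: [-0.4, 0.2, -1.5]
width: 33.5
grasp_force: 30.0
```

```bash
python3 -c "
from h import *
held()"
```

```text
[ 440.6 -390.1  350.8] 86.27412206846921
expect [328.39510754 276.12637709]
(array([317.3, 279.5]), 121)
(array([342.6, 280.1]), 29)
```

```bash
python3 - <<'E'
from h import *
S=grab("side");p=S[0]
h=cv2.cvtColor(p,cv2.COLOR_RGB2HSV);m=cv2.inRange(h,np.array((105,100,30)),np.array((125,255,255)))[265:295,300:360]
ys,xs=np.where(m);print(xs.min()+300,xs.max()+300,m.sum(0)//255)
for dx in(-31,31,-10,10):print(dx,proj(*S[1:],(440.6+dx,-390.1,181)))
a=cv2.resize(p[240:310,290:370],None,fx=7,fy=7,interpolation=cv2.INTER_CUBIC);cv2.imwrite('pics/c8.png',a[:,:,::-1])
E
```

```text
313 346 [ 0  0  0  0  0  0  0  0  0  0  0  0  0  3  9 16 18 18 17 17 11  8  7  7
  6  5  0  0  0  0  0  0  0  0  0  0  0  0  0  0  0  5  7  6  6  6  6  0
  0  0  0  0  0  0  0  0  0  0  0  0]
-31 [311.22923396 279.66735469]
31 [345.19023167 272.51134139]
-10 [322.91444179 277.20513307]
10 [333.86820399 274.89703634]
```

View pics/c8.png

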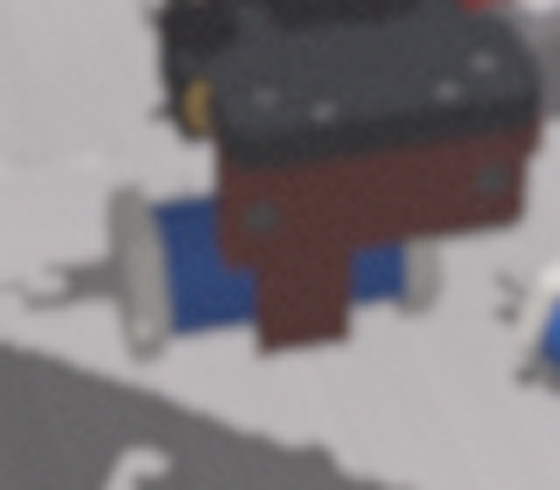

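Roller 3 is gripped level near its middle (rubber from column 313 to 346, expected 311 to 345).

step_arm:
  targets:
    - [[0.217, 0.836, 0, 0, 0, 0.19, 0], [0.217, 0.836, 0, 0, 0, 0.19, 0], [0.217, 0.836, 0, 0, 0, 0.19, 0], [0.217, 0.836, 0, 0, 0, 0.19, 0], [0.217, 0.836, 0, 0, 0, 0.19, 0]]

```text
t: 36.98
ee_pos: [494.6, -179.7, 347.1]
orientation: [0.002, -3.139, -0.001]
ft_force: [0.2, -0.2, -2.2]
width: 33.4
grasp_force: 30.0
```

step_arm:
  targets:
    - [[0.217, 0.836, 0, 0, 0, 0.19, 0], [0.217, 0.836, 0, 0, 0, 0.19, 0], [0.217, 0.836, 0, 0, 0, 0.19, 0], [0.217, 0.836, 0, 0, 0, 0.19, 0], [0.217, 0.836, 0, 0, 0, 0.19, 0]]

```text
t: 37.6
ee_pos: [548.8, 29.1, 347.1]
orientation: [0.107, -3.137, -0.0]
ft_force: [-0.6, 0.0, -1.4]
width: 33.3
grasp_force: 30.0
```

step_arm:
  targets:
    - [[0.217, 0.836, 0, 0, 0, 0.19, 0], [0.217, 0.836, 0, 0, 0, 0.19, 0], [0, 0, -0.4, 0, 0, 0, 0], [0, 0, -0.4, 0, 0, 0, 0], [0, 0, 0, 0, 0, 0, 0]]

```text
t: 38.22
ee_pos: [569.7, 111.2, 305.8]
orientation: [0.148, -3.133, 0.001]
ft_force: [-0.4, 0.0, -1.9]
width: 33.2
grasp_force: 30.0
```

```bash
python3 -c "
from h import *
held()"
```

```text
[569.7 111.2 305.8] 95.40944907811442
expect [317.73332818 171.54759177]
(array([313. , 171.6]), 45)
```

step_arm:
  targets:
    - [[0.01, 0, -0.2, 0, 0, 0, 0], [0, 0, -0.2, 0, 0, 0, 0], [0, 0, -0.1, 0, 0, 0, 0], [0, 0, -0.05, 0, 0, 0, 0], [0, 0, 0, 0, 0, 0, 0]]

```text
t: 38.9
ee_pos: [571.5, 111.3, 280.9]
orientation: [0.148, -3.138, 0.0]
ft_force: [-0.4, 0.9, -2.1]
width: 33.5
grasp_force: 30.0
```

```bash
python3 -c "
from h import *
print(readout.get_obs()['ft_force'])
S,q=held()
p=S[0];u,v=map(int,q);h=cv2.cvtColor(p,cv2.COLOR_RGB2HSV);m=cv2.inRange(h,np.array((105,100,30)),np.array((125,255,255)))[v-14:v+14,u-25:u+25];print(u-25,m.sum(0)//255)
print([proj(*S[1:],(570+31*d,111+3*d,107)).round(1).tolist() for d in(-1,1)])"
```

```text
[-0.36348273  0.85993566 -2.07515485]
[571.5 111.3 280.9] 95.39520987760658
expect [318.37786183 178.85958961]
(array([310.8, 174.5]), 90)
293 [ 0  0  0  0  0  0  0  0  0  0  2  5  5  5  5  6  7  8 12  7 10 10 10 10
  0  0  0  0  0  0  0  0  0  7  8  0  0  0  0  0  0  0  0  0  0  0  0  0
  0  0]
[[308.5, 181.9], [327.3, 178.3]]
```

step_arm:
  targets:
    - [[0, 0, -0.06, 0, 0, 0, 0], [0, 0, 0, 0, 0, 0, 0.6], [0, 0, 0, 0, 0, 0, 0.6], [0, 0, 0, 0, 0, 0, 0.6], [0, 0, 0.2, 0, 0, 0, 0.6]]

```text
t: 39.58
ee_pos: [571.2, 111.2, 287.7]
orientation: [0.148, -3.137, 0.0]
ft_force: [-0.1, -0.3, -0.6]
width: 52.4
grasp_force: 0.0
```

step_arm:
  targets:
    - [[0, 0, 0.6, 0, 0, 0, 0.6], [0, 0, 0.6, 0, 0, 0, 0.6], [0.023, -0.46, 0, 0, 0, -0.992, 0.7], [0.023, -0.46, 0, 0, 0, -0.992, 0.7], [0.023, -0.46, 0, 0, 0, -0.992, 0.7]]

```text
t: 40.2
ee_pos: [575.0, 41.7, 348.9]
orientation: [0.181, 3.135, 0.0]
ft_force: [-0.4, -0.1, 0.1]
width: 61.4
grasp_force: 0.0
```

step_arm:
  targets:
    - [[0.023, -0.46, 0, 0, 0, -0.992, 0.7], [0.023, -0.46, 0, 0, 0, -0.992, 0.7], [0.023, -0.46, 0, 0, 0, -0.992, 0.7], [0.023, -0.46, 0, 0, 0, -0.992, 0.7], [0.023, -0.46, 0, 0, 0, -0.992, 0.7]]

```text
t: 40.83
ee_pos: [580.7, -73.5, 348.8]
orientation: [0.719, 3.057, 0.0]
ft_force: [0.6, 0.5, 0.7]
width: 61.3
grasp_force: 0.0
```

step_arm:
  targets:
    - [[0.023, -0.46, 0, 0, 0, -0.992, 0.7], [0.023, -0.46, 0, 0, 0, -0.992, 0.7], [0.023, -0.46, 0, 0, 0, -0.992, 0.7], [0.023, -0.46, 0, 0, 0, -0.992, 0.7], [0.023, -0.46, 0, 0, 0, -0.992, 0.7]]

```text
t: 41.45
ee_pos: [586.5, -189.1, 348.1]
orientation: [1.238, 2.887, 0.0]
ft_force: [1.2, -0.5, -1.1]
width: 61.5
grasp_force: 0.0
```

step_arm:
  targets:
    - [[0.023, -0.46, 0, 0, 0, -0.992, 0.7], [0.023, -0.46, 0, 0, 0, -0.992, 0.7], [0.023, -0.46, 0, 0, 0, -0.992, 0.7], [0.023, -0.46, 0, 0, 0, -0.992, 0.7], [0.023, -0.46, 0, 0, 0, -0.992, 0.7]]

```text
t: 42.08
ee_pos: [592.2, -304.3, 347.8]
orientation: [-1.718, -2.63, 0.0]
ft_force: [-0.0, -0.3, -0.1]
width: 61.4
grasp_force: 0.0
```

```bash
python3 - <<'E'
from h import *
print(readout.get_obs()["ee_pos"],closing())
S=grab("side");T=grab("top")
for b in blobs(S[0],*BLUE):print(b,ray(*S[1:],*b[0],19))
for b in blobs(T[0],*BLUE):print("T",b, ray(*T[1:],*b[0],107))
E
```

```text
[ 592.17266017 -304.34495169  347.8452525 ] 23.702533269301558
(array([315.6, 174.7]), 271, array([315.8, 174.4]), array([25.6, 16. ]), 53.1) [623.388532  323.8714712  19.       ]
(array([225.8, 179.7]), 186, array([225.6, 180. ]), array([ 9.7, 21.9]), 51.3) [301.36569311 382.80938711  19.        ]
(array([391.6, 204.7]), 35, array([391.8, 204.8]), array([4.9, 7.1]), 45.0) [792.76030143  41.52720357  19.        ]
(array([418.2, 217.6]), 636, array([419.3, 214.8]), array([25.6, 37.7]), 79.4) [834.28888381 -51.12848545  19.        ]
(array([391.5, 218.6]), 60, array([390.5, 217.8]), array([ 6.7, 14. ]), 7.1) [755.68389996 -32.29122569  19.        ]
(array([393.4, 255.5]), 86, array([393.6, 255.4]), array([22.2,  5.9]), 8.1) [ 681.34288853 -192.51509239   19.        ]
(array([378.8, 290.3]), 248, array([378.8, 290.2]), array([21.5, 12.2]), 35.5) [ 592.3746366  -296.63818264   19.        ]
T (array([315.7, 116.9]), 2943, array([315.6, 116.8]), array([68.9, 43.1]), 5.0) [773.51718665  17.67185291 107.        ]
T (array([249.9, 179.2]), 217, array([249.5, 179. ]), array([20., 11.]), 90.0) [566.45991784 186.1800766  107.        ]
T (array([276. , 179.2]), 211, array([276.1, 179.6]), array([11. , 19.5]), 3.2) [573.41241372 112.42526651 107.        ]
T (array([175.5, 268.8]), 432, array([175.6, 268.9]), array([32. , 14.1]), 41.2) [298.8955554  353.77480297 107.        ]
```

step_arm:
  targets:
    - [[0.05, 0.02, -0.8, 0, 0, 0, 0.7], [0, 0, -0.8, 0, 0, 0, 0.7], [0, 0, -0.8, 0, 0, 0, 0.7], [0, 0, -0.5, 0, 0, 0, 0.7], [0, 0, -0.27, 0, 0, 0, 0.7]]

```text
t: 42.8
ee_pos: [594.3, -301.1, 187.8]
orientation: [-1.71, -2.633, 0.0]
ft_force: [0.5, -0.1, -0.3]
width: 61.4
grasp_force: 0.0
```

step_arm:
  targets:
    - [[0, 0, 0, 0, 0, 0, 0], [0, 0, 0, 0, 0, 0, 0], [0, 0, 0, 0, 0, 0, 0], [0, 0, 0, 0, 0, 0, 0], [0, 0, 0, 0, 0, 0, 0]]

```text
t: 43.42
ee_pos: [595.1, -302.0, 190.7]
orientation: [1.711, 2.633, 0.0]
ft_force: [-0.2, -0.5, 7.1]
width: 33.4
grasp_force: 30.0
```

step_arm:
  targets:
    - [[0, 0, 0.3, 0, 0, 0, 0], [0, 0, 0.7, 0, 0, 0, 0], [0, 0, 0.8, 0, 0, 0, 0], [0, 0, 0.8, 0, 0, 0, 0], [0, 0, 0.6, 0, 0, 0, 0]]

```text
t: 44.05
ee_pos: [594.6, -301.7, 352.1]
orientation: [1.711, 2.633, 0.0]
ft_force: [0.4, -0.3, -2.0]
width: 33.4
grasp_force: 30.0
```

```bash
cat >> h.py <<'E'
def span(ang,off=170):
    S,q=held(off);e=readout.get_obs()["ee_pos"];p=S[0];u,v=map(int,q);h=cv2.cvtColor(p,cv2.COLOR_RGB2HSV);m=cv2.inRange(h,np.array((105,100,30)),np.array((125,255,255)))[v-16:v+16,u-28:u+28];print(u-28,m.sum(0)//255)
    c=np.cos(np.radians(ang));s=np.sin(np.radians(ang))
    print([proj(*S[1:],(e[0]+31*d*c,e[1]+31*d*s,e[2]-off)).round(1).tolist() for d in(-1,1)])
E
python3 -c "
from h import *
span(114)"
```

```text
[ 594.6 -301.7  352.1] 23.96520579765804
expect [386.86655386 232.43863314]
(array([412.5, 219.7]), 874)
(array([388.9, 218.6]), 17)
(array([393.4, 255.5]), 88)
358 [ 0  0  0  0  0  0  0  0  0  0  0  0  0  0  3  7  7  0  0  0  0  0  0  0
  0  0  0  0  3 17 22 24 24 18 16 14 10  8  5  4  3  4  9 14 15 15 15 15
 15 15 15 15 14 14 14 14]
[[399.8, 237.6], [376.1, 224.5]]
```

step_arm:
  targets:
    - [[-0.017, 0.376, 0, 0, 0, 0.992, 0], [-0.017, 0.376, 0, 0, 0, 0.992, 0], [-0.017, 0.376, 0, 0, 0, 0.992, 0], [-0.017, 0.376, 0, 0, 0, 0.992, 0], [-0.017, 0.376, 0, 0, 0, 0.992, 0]]

```text
t: 44.72
ee_pos: [590.0, -207.0, 349.1]
orientation: [-1.229, -2.891, 0.0]
ft_force: [0.4, -0.5, -1.4]
width: 33.9
grasp_force: 30.0
```

step_arm:
  targets:
    - [[-0.017, 0.376, 0, 0, 0, 0.992, 0], [-0.017, 0.376, 0, 0, 0, 0.992, 0], [-0.017, 0.376, 0, 0, 0, 0.992, 0], [-0.017, 0.376, 0, 0, 0, 0.992, 0], [-0.017, 0.376, 0, 0, 0, 0.992, 0]]

```text
t: 45.35
ee_pos: [585.8, -113.1, 349.1]
orientation: [-0.712, -3.059, 0.0]
ft_force: [0.5, -0.4, -0.7]
width: 33.4
grasp_force: 30.0
```

step_arm:
  targets:
    - [[-0.017, 0.376, 0, 0, 0, 0.992, 0], [-0.017, 0.376, 0, 0, 0, 0.992, 0], [-0.017, 0.376, 0, 0, 0, 0.992, 0], [-0.017, 0.376, 0, 0, 0, 0.992, 0], [-0.017, 0.376, 0, 0, 0, 0.992, 0]]

```text
t: 45.98
ee_pos: [581.7, -18.8, 349.3]
orientation: [-0.173, -3.137, 0.0]
ft_force: [1.1, 0.1, -1.3]
width: 33.6
grasp_force: 30.0
```

step_arm:
  targets:
    - [[-0.017, 0.376, 0, 0, 0, 0.992, 0], [-0.017, 0.376, 0, 0, 0, 0.992, 0], [-0.017, 0.376, 0, 0, 0, 0.992, 0], [0, 0, -0.5, 0, 0, 0, 0], [0, 0, -0.4, 0, 0, 0, 0]]

```text
t: 46.6
ee_pos: [579.3, 37.7, 303.9]
orientation: [-0.153, 3.138, -0.0]
ft_force: [-0.5, 0.5, -1.1]
width: 33.6
grasp_force: 30.0
```

```bash
python3 -c "
from h import *
span(5.4)"
```

```text
[579.3  37.7 303.9] 95.56567209261522
expect [328.25495652 182.22239582]
(array([311.5, 170.7]), 142)
(array([324.6, 182.8]), 34)
(array([337.9, 181.9]), 21)
300 [ 0  0  0  3  7  8  8  8  9 10 10 12 17 17 12 11 10 10 10  2  2  0  1 10
 11 11 10  0  0  0  0  0  0  0  0  0  1 10 10  7  0  0  0  0  0  0  0  0
  0  0  0  0  0  0  0  0]
[[318.0, 185.0], [337.8, 181.2]]
```

step_arm:
  targets:
    - [[-0.06, -0.01, -0.2, 0, 0, 0, 0], [0, 0, -0.2, 0, 0, 0, 0], [0, 0, -0.1, 0, 0, 0, 0], [0, 0, -0.04, 0, 0, 0, 0], [0, 0, 0, 0, 0, 0, 0]]

```text
t: 47.28
ee_pos: [576.7, 36.5, 278.6]
orientation: [-0.147, 3.137, 0.001]
ft_force: [-2.9, 3.9, 6.8]
width: 33.3
grasp_force: 30.0
```

step_arm:
  targets:
    - [[0, 0, 0, 0, 0, 0, 0.6], [0, 0, 0, 0, 0, 0, 0.6], [0, 0, 0, 0, 0, 0, 0.6], [0, 0, 0.2, 0, 0, 0, 0.6], [0, 0, 0.6, 0, 0, 0, 0.6]]

```text
t: 47.9
ee_pos: [575.9, 36.1, 317.0]
orientation: [0.148, -3.135, 0.0]
ft_force: [0.1, -0.4, 0.2]
width: 52.5
grasp_force: 0.0
```

step_arm:
  targets:
    - [[0, -0.1, 0.7, 0, 0, -0.9, 0.7], [0, -0.7, 0, 0, 0, -0.9, 0.7], [0, -0.8, 0, 0, 0, -0.9, 0.7], [0, -0.9, 0, 0, 0, -0.9, 0.7], [0, -1, 0, 0, 0, -0.9, 0.7]]

```text
t: 48.52
ee_pos: [576.4, -140.0, 353.3]
orientation: [0.347, 3.121, -0.0]
ft_force: [-0.4, 0.8, -0.1]
width: 61.5
grasp_force: 0.0
```

```bash
python3 - <<'E'
from h import *
print(readout.get_obs()["ee_pos"],closing())
S=grab("side");T=grab("top")
for b in blobs(T[0],*BLUE):
    if b[1]<300:print("T",b, ray(*T[1:],*b[0],107))
for b in blobs(S[0],*BLUE):
    if b[1]<400:print("S",b,ray(*S[1:],*b[0],107))
t=cv2.resize(T[0][140:240,140:390],None,fx=3,fy=3,interpolation=cv2.INTER_CUBIC);s=cv2.resize(S[0][145:245,230:400],None,fx=3,fy=3,interpolation=cv2.INTER_CUBIC)
c=np.zeros((600,750,3),np.uint8);c[:300]=t;c[300:,:510]=s;cv2.imwrite("pics/c9.png",c[:,:,::-1])
E
```

```text
[ 576.35540969 -140.02370125  353.2604607 ] 77.31488508263043
T (array([249.8, 178.8]), 224, array([249.5, 178.5]), array([19., 11.]), 90.0) [567.6019705  186.61371243 107.        ]
T (array([276.1, 178.9]), 217, array([276.1, 179.2]), array([11.1, 20.3]), 3.0) [574.31699287 112.24318597 107.        ]
T (array([302.3, 178.4]), 227, array([302.5, 178.5]), array([19., 11.]), 90.0) [582.76816333  38.29472906 107.        ]
S (array([315.8, 174.5]), 276, array([316. , 174.5]), array([25.1, 16. ]), 54.0) [574.69573428 150.6095236  107.        ]
S (array([225.8, 179.7]), 186, array([225.6, 180. ]), array([ 9.7, 21.9]), 51.3) [299.60727398 199.57924777 107.        ]
S (array([329.8, 189.9]), 157, array([329.9, 189.8]), array([ 9.4, 17.1]), 78.7) [584.82962487  39.75823977 107.        ]
S (array([393.4, 255.5]), 82, array([393.6, 255.4]), array([22.2,  5.9]), 8.1) [ 623.0161717  -290.09502212  107.        ]
```

View pics/c9.png

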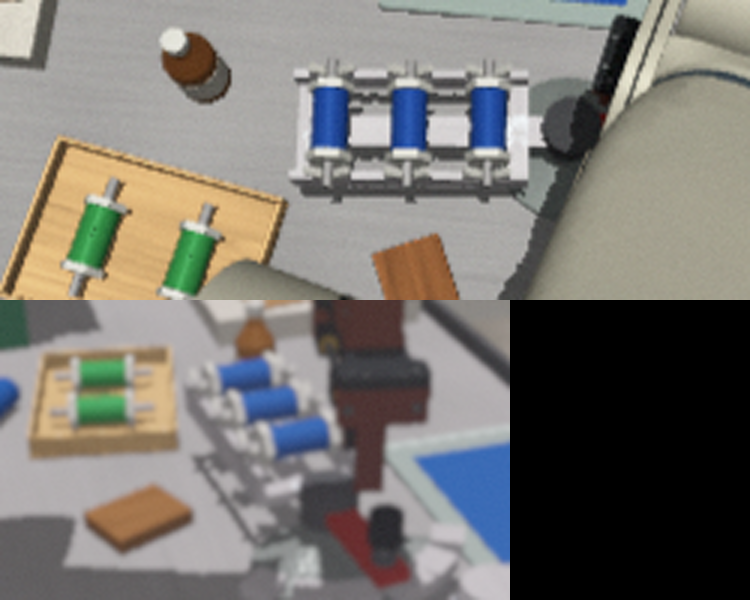

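All three blues lie in their notches at (330,115), (410,115) and (488,115). Both greens are in the tray and the rack is latched. Next I take the knob again.

step_arm:
  targets:
    - [[0.021, -0.013, 0, 0, 0, -0.994, 0.7], [0.021, -0.013, 0, 0, 0, -0.994, 0.7], [0.021, -0.013, 0, 0, 0, -0.994, 0.7], [0.021, -0.013, 0, 0, 0, -0.994, 0.7], [0.021, -0.013, 0, 0, 0, -0.994, 0.7]]

```text
t: 49.25
ee_pos: [581.7, -141.3, 352.9]
orientation: [0.881, 3.015, 0.0]
ft_force: [0.8, -0.1, 0.5]
width: 61.6
grasp_force: 0.0
```

step_arm:
  targets:
    - [[0.021, -0.013, 0, 0, 0, -0.994, 0.7], [0.021, -0.013, 0, 0, 0, -0.994, 0.7], [0.021, -0.013, 0, 0, 0, -0.994, 0.7], [0.021, -0.013, 0, 0, 0, -0.994, 0.7], [0.021, -0.013, 0, 0, 0, -0.994, 0.7]]

```text
t: 49.88
ee_pos: [586.9, -144.6, 352.9]
orientation: [1.388, 2.818, 0.0]
ft_force: [1.3, 0.2, -0.1]
width: 61.6
grasp_force: 0.0
```

step_arm:
  targets:
    - [[0.021, -0.013, 0, 0, 0, -0.994, 0.7], [0.021, -0.013, 0, 0, 0, -0.994, 0.7], [0.021, -0.013, 0, 0, 0, -0.994, 0.7], [0.021, -0.013, 0, 0, 0, -0.994, 0.7], [0.021, -0.013, 0, 0, 0, -0.994, 0.7]]

```text
t: 50.5
ee_pos: [592.2, -147.8, 352.9]
orientation: [1.854, 2.536, 0.0]
ft_force: [0.7, -0.9, -0.7]
width: 61.3
grasp_force: 0.0
```

step_arm:
  targets:
    - [[0.021, -0.013, 0, 0, 0, -0.994, 0.7], [0.021, -0.013, 0, 0, 0, -0.994, 0.7], [0.021, -0.013, 0, 0, 0, -0.994, 0.7], [0, 0, -0.2, 0, 0, 0, 0.7], [0, 0, -0.2, 0, 0, 0, 0.7]]

```text
t: 51.12
ee_pos: [595.1, -150.1, 331.8]
orientation: [-2.103, -2.333, 0.0]
ft_force: [0.1, -0.3, 0.3]
width: 61.5
grasp_force: 0.0
```

step_arm:
  targets:
    - [[0.01, -0.03, -0.3, 0, 0, 0, 0.7], [0, 0, -0.3, 0, 0, 0, 0.7], [0, 0, -0.25, 0, 0, 0, 0.7], [0, 0, -0.15, 0, 0, 0, 0.7], [0, 0, -0.07, 0, 0, 0, 0.7]]

```text
t: 51.75
ee_pos: [595.7, -152.0, 278.3]
orientation: [-2.105, -2.331, 0.0]
ft_force: [-0.7, 0.2, -0.4]
width: 61.5
grasp_force: 0.0
```

step_arm:
  targets:
    - [[0, 0, 0, 0, 0, 0, 0], [0, 0, 0, 0, 0, 0, 0], [0, 0, 0, 0, 0, 0, 0], [0, 0, 0, 0, 0, 0, 0], [0, 0, 0, 0, 0, 0, 0]]

```text
t: 52.38
ee_pos: [596.1, -152.1, 279.4]
orientation: [2.105, 2.33, 0.001]
ft_force: [0.7, -0.6, 2.3]
width: 29.4
grasp_force: 30.0
```

step_arm:
  targets:
    - [[0, 0, 0.06, 0, 0, 0, 0], [0, 0, 0.06, 0, 0, 0, 0], [0, 0, 0.07, 0, 0, 0, 0], [0, 0, 0.07, 0, 0, 0, 0], [0, 0, 0.06, 0, 0, 0, 0]]

```text
t: 53.0
ee_pos: [595.7, -152.1, 294.9]
orientation: [-2.106, -2.331, 0.0]
ft_force: [4.2, -2.9, -9.9]
width: 29.9
grasp_force: 30.0
```

step_arm:
  targets:
    - [[0.113, 0.014, 0, 0, 0, 0.75, 0], [0.112, 0.02, 0, 0, 0, 0.75, 0], [0.111, 0.025, 0, 0, 0, 0.75, 0], [0.11, 0.031, 0, 0, 0, 0.75, 0], [0.108, 0.037, 0, 0, 0, 0.75, 0]]

```text
t: 53.62
ee_pos: [623.5, -145.8, 294.6]
orientation: [-1.782, -2.587, 0.001]
ft_force: [4.4, -3.8, -10.5]
width: 29.7
grasp_force: 30.0
```

step_arm:
  targets:
    - [[0.106, 0.043, 0, 0, 0, 0.75, 0], [0.104, 0.048, 0, 0, 0, 0.75, 0], [0.101, 0.053, 0, 0, 0, 0.75, 0], [0.098, 0.059, 0, 0, 0, 0.75, 0], [0.095, 0.064, 0, 0, 0, 0.75, 0]]

```text
t: 54.25
ee_pos: [648.8, -132.4, 294.6]
orientation: [1.429, 2.798, -0.0]
ft_force: [5.1, -3.1, -11.5]
width: 29.4
grasp_force: 30.0
```

step_arm:
  targets:
    - [[0.091, 0.069, 0, 0, 0, 0.75, 0], [0.088, 0.073, 0, 0, 0, 0.75, 0], [0.084, 0.078, 0, 0, 0, 0.75, 0], [0.079, 0.082, 0, 0, 0, 0.75, 0], [0.075, 0.086, 0, 0, 0, 0.75, 0]]

```text
t: 54.88
ee_pos: [669.8, -112.9, 294.7]
orientation: [1.051, 2.96, 0.0]
ft_force: [6.7, -1.8, -10.1]
width: 29.8
grasp_force: 30.0
```

step_arm:
  targets:
    - [[0, 0, -0.06, 0, 0, 0, 0], [0, 0, -0.06, 0, 0, 0, 0], [0, 0, -0.06, 0, 0, 0, 0], [0, 0, -0.07, 0, 0, 0, 0], [0, 0, -0.07, 0, 0, 0, 0]]

```text
t: 55.5
ee_pos: [670.0, -112.7, 279.3]
orientation: [1.053, 2.959, 0.001]
ft_force: [2.7, -1.3, 18.5]
width: 29.8
grasp_force: 30.0
```

step_arm:
  targets:
    - [[0, 0, 0, 0, 0, 0, 0.7], [0, 0, 0, 0, 0, 0, 0.7], [0, 0, 0, 0, 0, 0, 0.7], [0, 0, 0, 0, 0, 0, 0.7], [0, 0, 0, 0, 0, 0, 0.7]]

```text
t: 56.12
ee_pos: [669.5, -112.9, 279.0]
orientation: [-1.053, -2.96, 0.0]
ft_force: [0.0, -0.2, 0.2]
width: 61.5
grasp_force: 0.0
```

step_arm:
  targets:
    - [[0, 0, 0.4, 0, 0, 0, 0.7], [0, 0, 0.8, 0, 0, 0, 0.7], [-0.1, -0.6, 0.8, 0, 0, 0, 0.7], [-0.2, -0.9, 0, 0, 0, 0, 0.7], [-0.3, -0.9, 0, 0, 0, 0, 0.7]]

```text
t: 56.75
ee_pos: [639.6, -233.9, 381.6]
orientation: [1.051, 2.957, -0.0]
ft_force: [-0.5, -0.9, -0.6]
width: 61.6
grasp_force: 0.0
```

step_arm:
  targets:
    - [[-0.3, -0.9, 0, 0, 0, 0, 0.7], [-0.3, -0.9, 0, 0, 0, 0, 0.7], [-0.3, -0.9, 0, 0, 0, 0, 0.7], [0, 0, 0, 0, 0, 0, 0.7], [0, 0, 0, 0, 0, 0, 0.7]]

```text
t: 57.38
ee_pos: [594.5, -367.7, 379.8]
orientation: [1.054, 2.959, 0.0]
ft_force: [-0.5, -0.0, 1.2]
width: 61.4
grasp_force: 0.0
```

```bash
python3 - <<'E'
from h import *
S=grab("side");T=grab("top")
P=[]
for b in blobs(T[0],*BLUE):
    if b[1]<300:
        q=ray(*T[1:],*b[0],107);P.append(q);print("T",b,q,np.hypot(*(q[:2]-[585.5,-43])))
print([np.degrees(np.arctan2(q[1]+43,q[0]-585.5)) for q in P])
for b in blobs(T[0],*GREEN):
    if b[0][0]>120: print("G",b[:2], ray(*T[1:],*b[0],24))
t=cv2.resize(T[0][140:265,140:390],None,fx=3,fy=2.4,interpolation=cv2.INTER_CUBIC);s=cv2.resize(S[0][155:255,250:420],None,fx=4,fy=3,interpolation=cv2.INTER_CUBIC)
c=np.zeros((600,750,3),np.uint8);c[:300]=t;c[300:,:680]=s;cv2.imwrite("pics/c10.png",c[:,:,::-1])
E
```

```text
T (array([309.8, 199.4]), 231, array([310. , 199.5]), array([20.5, 10.6]), 45.0) [523.86975591  11.24020937 107.        ] 82.09925273276258
T (array([291.3, 218.5]), 242, array([291.2, 218.2]), array([20.5, 11.3]), 45.0) [464.92655365  57.22957057 107.        ] 156.79261073239562
T (array([273.2, 238.6]), 238, array([273.5, 238.5]), array([21.2, 11.3]), 45.0) [404.62218603 100.8129433  107.        ] 231.0821201429551
[np.float64(138.6492917257193), np.float64(140.26413369761352), np.float64(141.5123735113188)]
G (array([171., 218.]), 219) [446.95250665 420.41376293  24.        ]
G (array([202.8, 226.9]), 218) [429.27262413 321.95095801  24.        ]
```

View pics/c10.png

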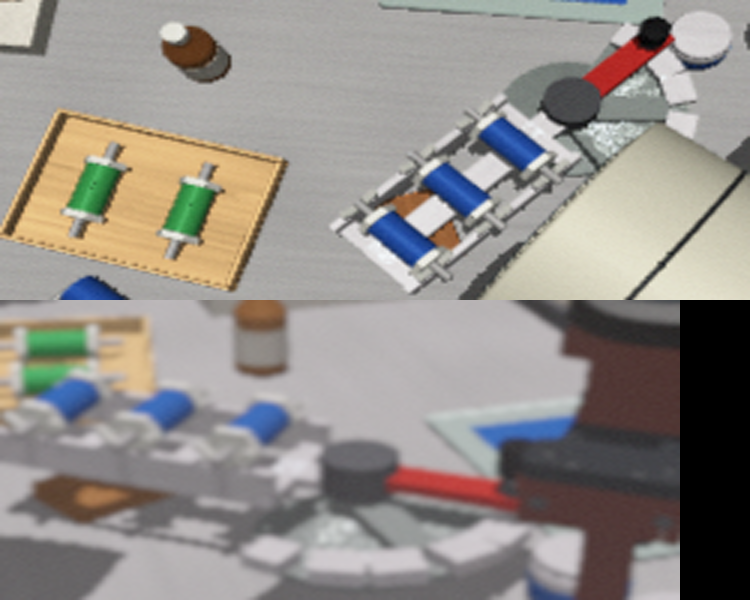

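The rack is on the third hole with the blues seated along the arm and the greens in the tray. The gripper hides the knob in the side view, so I'm moving away to check its height.

step_arm:
  targets:
    - [[-0.9, 0, 0, 0, 0, 0, 0.7], [-0.9, 0, 0, 0, 0, 0, 0.7], [-0.9, 0, 0, 0, 0, 0, 0.7], [-0.9, 0, 0, 0, 0, 0, 0.7], [0, 0, 0, 0, 0, 0, 0.7]]

```text
t: 58.1
ee_pos: [412.9, -366.7, 379.2]
orientation: [-1.053, -2.958, -0.001]
ft_force: [0.6, 0.6, 0.7]
width: 61.4
grasp_force: 0.0
```

```bash
python3 - <<'E'
from h import *
S=grab("side","s11.png");T=grab("top","t11.png")
for n,(p,K,E) in(("side",S),("top",T)):
    for z in(111,122):
        u=proj(K,E,(669.5,-112.5,z));lo=proj(K,E,(669.5,-112.5,z-15));hi=proj(K,E,(669.5,-112.5,z+15));print(n,z,u,lo,hi)
    u=proj(K,E,(669.5,-112.5,114));x,y=map(int,u);sub=p[y-20:y+20,x-20:x+20]
    for b in blobs(sub,(0,0,0),(180,255,60),amin=15):print(n,b[0]+[x-20,y-20],b[1:])
# same for the home pose at hole 1/2 for reference
p,K,E=T[0],T[1],T[2]
x,y=map(int,proj(*S[1:],(669.5,-112.5,114)))
print(S[0][y-20:y+20,x].sum(1), y-20)
o=cv2.imread("pics/side0.png")[:,:,::-1];x,y=map(int,proj(*S[1:],(516,-127,114)));print(o[y-20:y+20,x].astype(int).sum(1),y-20)
for z in(111,122):print([proj(*S[1:],(516,-127,z+d))[1].round(1) for d in(-15,15)])
for b in blobs(np.ascontiguousarray(o[y-20:y+20,x-12:x+12]),(0,0,0),(180,255,60),amin=15):print(b[0]+[x-12,y-20],b[1:])
E
```

```text
side 111 [378.69031679 210.21175642] [378.26410217 215.05998898] [379.12335671 205.28588528]
side 122 [379.00720279 206.60714738] [378.57599889 211.51213355] [379.44535269 201.62314984]
side [379.1 209.4] (60, array([21.1, 20.6]), array([7.2, 8.4]), 9.5)
top 111 [357.46683842 153.81044494] [356.91220885 155.50244012] [358.03559412 152.07535553]
top 122 [357.88251432 152.54235239] [357.3175779  154.26579043] [358.46197502 150.7746055 ]
top [357.4 153.4] (110, array([20.4, 20.5]), array([ 9.2, 13.3]), 18.4)
[580 600 591 570 556 541 500 425 376 371 361 323 261 191 182 177 175 171
 156 154 151 158 155 159 158 181 226 238 229 210 214 234 260 259 245 257
 281 319 332 360] 189
[512 511 509 511 509 510 508 509 509 514 498 444 333 218 166 161 162 163
 155 146 148 149 143 158 147 145 152 181 199 202 195 193 223 259 284 276
 246 229 242 267] 201
[np.float64(227.8), np.float64(217.7)]
[np.float64(224.1), np.float64(213.9)]
[324.7 221.1] (105, array([13. , 20.5]), array([13.,  8.]), 90.0)
```

The knob sits at (379,209). A home pin puts it near row 209 and a raised one near row 205, so the pin is home. I'm handing in.

```bash
python3 -c "
from h import *
print(ctrl.close_job())"
```

```text
the job is handed in; nothing more can be done
None
```

The job is handed in, with no verdict returned: by the last images the rack is at the third hole with the plunger home (about 58 s used), three blue rollers are seated on it, both greens are in the tray and no bystander was seen displaced.

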